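# Empty the lapping pot and load the carriage

### The arm

A 6-joint arm with a two-finger parallel gripper is mounted at the origin on the work surface. World frame = base frame: x ahead of the robot, y to its left, z up, the work surface at z = 0. Lengths are in m, angles in rad, forces in N, time in s.
With the tool pointing down it reaches from about 0.3 to 0.775 m from the base axis. Payload 14.6 kg.
Tool frame: the origin (TCP) lies at the very end of the fingers, on their centre line; the grasp point (between the pads) lies 19 mm behind it; z points along the fingers, y is the line along which they close (so a half turn about z gives the same grasp; the last joint's range is limited). The gripper opens to 94 mm and grips with 3 to 60 N. Pads are 16 mm wide; open, the fingers measure 119 mm over their backs; the gripper's body (75 mm by 177 mm) begins 78 mm behind the grasp point.
Start: joints at [-1.236, 0.3, 1.521, -0, 1.321, -0.067], TCP at [0.215, -0.506, 0.205] pointing down, gripper open.
Joint ranges: [-3.03, 3.03], [-0.79, 2.21], [0.23, 2.52], [-1.04, 4.18], [0, 3.07], [-2.55, 2.55]. Speed limits (rad/s): [2.22, 2.22, 2.57, 3.14, 3.14, 3.14].

### API

Orientations are given as a unit quaternion [w, x, y, z].
In Python, from plant import * gives the robot as it stands.
- The arm moves only by the tool drive_tool, never from a script. Its argument "moves" is a list that holds one entry, the list of rows, each a list of 7 numbers: the finger opening in cm, from 0 to 9.4, then the shift along the tool's x, y, z in cm, then the turn, a rotation vector about the tool's x, y, z in rad. In form: [[[claw, tx, ty, tz, rx, ry, rz], ...]]. A call has 1 to 8 rows; each row is the pose to reach, as a shift and turn from the pose commanded when the call began, along the tool's axes at that moment; what a row does not reach only later rows make up. A row lasts 1/12 s, in which the tool goes at most 41.7 mm and 7.16 degrees, less where a joint would pass 70% of its speed; a pose out of reach is approached as far as the arm can. A call with a gripper value outside its range is refused whole. The fingers move at their own pace and stop on an object; "force" is the grip in N (left out, the last holds). Time passes only in rows, so rows that repeat a pose let the fingers close. It gives the time, the measured TCP pose, the force, the opening and the grip force at its end, in the units of the state.
- get_state(): the state, without advancing time (a new reading comes with each control period).
- get_image(name): name is "side" or "top"; returns a dict with "color" (400x640x3 uint8, red, green, blue), "camera_matrix" (3x3 intrinsics, pixels), "dist" ([k1, k2, p1, p2, k3] as OpenCV has them; the pictures are not rectified), "xyz" and "rotation" of the camera in the world. Camera axes: x right, y down, z forward; pixel columns grow to the right and rows downward; lengths in m; the calibration is good to about 2 mm. A picture is of the moment at which its call begins. There is no depth.
- job_done(): hands the job in; it is judged then, once.
The state is a dict: "time_s": time; "joint_pos": joint angles; "qd": joint speeds; "effort": joint torques, N m; "tool_pos": TCP position; "ee_rot": TCP orientation; "ft_force": force on the tool from outside, world axes, zero at the start; "ft_torque": the same for the moment, N m; "opening": finger opening in m; "finger_force": force on a finger pad.
Only numpy, scipy, OpenCV 4.12 (cv2) and the standard library are available. Lean on these libraries where they do the work, as an engineer would, in place of code of your own. Each camera call takes 0.05 s, during which the arm holds its last target. There are 200 camera calls.

### The job

Change over the lapping corner: lift the aluminium pot by its carrying bar, tip all its black spool plugs out into the grey tray, and stand the empty pot upright in its ring stand again. Stand every bronze bushing upright in a pocket of its own in the slide carriage, right down on the pocket floor, and leave the carriage pushed fully home towards the green V-block. Leave the zinc collar and the blue can where they are.

Things in the scene. Friction and masses are not known exactly. Their poses are not given: they have to be found in the camera images.
- pot: Hollow aluminium pot, 0.26 kg, a cone widening upward: foot 90 mm, mouth 170 mm across, 100 mm high, slick wall 4, floor 5 mm. Origin at the centre of its underside, z up its axis. A fixed flat carrying bar (10 mm thick along x, 170 mm long along y, 30 mm high, centre 150 mm above the underside) spans the mouth on thin uprights at y = +-83 mm. Starts in the ring stand with 2 to 4 plugs.
- pot_grip (a point): Centre of the pot's carrying bar, where it is gripped across its 10 mm thickness (along the pot's x)
- stand: Fixed dark ring stand for the pot: disc 156 mm across, 6 mm thick, carrying a raised ring of 106 mm bore, its top 14 mm above the bench. Origin at the centre of its underside, on the bench; the pot's underside stands 6 mm above it. Place varies.
- tray: Fixed grey open tray, 220 (its x) by 290 (its y) by 60 mm high, walls and floor 5 mm. Origin at the centre of its underside, on the bench. Place and yaw vary.
- plug1: Black steel spool plug, oily, hollow, 0.06 kg, 60 mm long with two 28 mm round lands 22 mm long and an 18 mm waist between. Origin at its middle, z along its axis. Starts standing in the pot; it rolls. May be absent.
- plug2: Black steel spool plug, oily, hollow, 0.06 kg, 60 mm long with two 28 mm round lands 22 mm long and an 18 mm waist between. Origin at its middle, z along its axis. Starts standing in the pot; it rolls. May be absent.
- plug3: Black steel spool plug, oily, hollow, 0.06 kg, 60 mm long with two 28 mm round lands 22 mm long and an 18 mm waist between. Origin at its middle, z along its axis. Starts standing in the pot; it rolls. May be absent.
- plug4: Black steel spool plug, oily, hollow, 0.06 kg, 60 mm long with two 28 mm round lands 22 mm long and an 18 mm waist between. Origin at its middle, z along its axis. Starts standing in the pot; it rolls. May be absent.
- bush1: Bronze bushing, upright tube 52 mm outside, 38 mm bore, 52 mm tall, 0.4 kg. Origin at the centre of its underside, z up. Starts standing on the bench between robot and tray. May be absent.
- bush2: Bronze bushing, upright tube 52 mm outside, 38 mm bore, 52 mm tall, 0.4 kg. Origin at the centre of its underside, z up. Starts standing on the bench between robot and tray. May be absent.
- bush3: Bronze bushing, upright tube 52 mm outside, 38 mm bore, 52 mm tall, 0.4 kg. Origin at the centre of its underside, z up. Starts standing on the bench between robot and tray. May be absent.
- bush4: Bronze bushing, upright tube 52 mm outside, 38 mm bore, 52 mm tall, 0.4 kg. Origin at the centre of its underside, z up. Starts standing on the bench between robot and tray. May be absent.
- track: Fixed steel dovetail track, 330 mm long along its x, 85 mm wide, origin at the middle of its underside, on the bench; +x runs away from the robot toward the green V-block (60 mm long, 100 mm wide, 92 mm high, its near face 106 mm from the origin). Place and yaw vary.
- carriage (a joint): Travel (m) of the steel slide carriage along the track's +x: 0 at the robot's end, 0.09 hard stop fully home at the V-block; starts below 0.03. Stays where left; about 3 N slides it. The carriage is a plate 150 by 150 mm, top 52 mm above the bench, with four round pockets 56 mm wide, 14 mm deep, in a square of 72 mm pitch.
- carriage_push (a point): Middle of the near (robot-side) face of the upright push plate on the carriage's near end, 75 mm above the bench; the plate is 12 mm thick, 50 mm wide along the track's y, from 35 to 90 mm above the bench. Push it along the track's +x.
- pocket1 (a point): Centre of the floor of carriage pocket 1 (14 mm below the plate's top); moves with the carriage. Seen along the track's +x: 1 near left, 2 near right, 3 far left, 4 far right. Has the track's axes.
- pocket2 (a point): Centre of the floor of carriage pocket 2 (14 mm below the plate's top); moves with the carriage. Seen along the track's +x: 1 near left, 2 near right, 3 far left, 4 far right. Has the track's axes.
- pocket3 (a point): Centre of the floor of carriage pocket 3 (14 mm below the plate's top); moves with the carriage. Seen along the track's +x: 1 near left, 2 near right, 3 far left, 4 far right. Has the track's axes.
- pocket4 (a point): Centre of the floor of carriage pocket 4 (14 mm below the plate's top); moves with the carriage. Seen along the track's +x: 1 near left, 2 near right, 3 far left, 4 far right. Has the track's axes.
- collar: Dull zinc spacer collar, 72 mm across, 30 mm high, lying right of the tray; bystander, leave it. Origin at the centre of its underside.
- can: Blue can 60 mm across, 120 mm high, right of the tray; bystander, leave it. Origin at the centre of its underside.
There are look-alikes about, which are no part of the job. Leave any orange or yellow look-alike of the plug4 alone.

How it is judged:
By the outcome, as a careful person would: the job done as asked, in the order asked, and still so for the second after the job is handed in, with the robot touching nothing.
Of plug1, plug2, plug3, plug4 only 2 to 4 are there at a start; the rules pass over those that are not, and their reading is None.
Of bush1, bush2, bush3, bush4 only 3 to 4 are there at a start; the rules pass over those that are not, and their reading is None.
At some moment in a run one of pot, bush1, bush2, bush3, bush4 may be knocked a few centimetres aside while the robot is not near it.
It also fails if it takes over 210 s, if anything falls off the work surface, if the arm or the gripper's body presses on something with over 40 N, if the wrist force passes 120 N, or if a joint passes its speed limit or range.

## Working session

There is one attempt and no reset: what is moved stays moved. The work goes in short steps, Python scripts to look and compute and a tool call to move; the robot and the scene stay as the last step left them, time stands still between calls to the robot, and variables do not carry over. Pictures are saved under pics/ and viewed, at most 14 in all, crops included, and the job is handed in when it is done.

Besides the shell and the picture viewer there is one more tool, called after "Call:" as a command line: name --argument value ..., lists and objects as JSON in quotes. drive_tool: Moves the arm, as the interface text tells. Its arguments: {"type":"object","properties":{"moves":{"type":"array"},"force":{"type":"number"}},"required":["moves"]}

```bash
ls; mkdir -p pics
python3 - <<'E'
from plant import *
import cv2,numpy as np
for n in("side","top"):
    d=get_image(n); cv2.imwrite(f"pics/{n}0.png",d["color"][:,:,::-1])
    print(n,d["camera_matrix"],d["dist"],d["xyz"],d["rotation"])
print(get_state())
E
```

```text
pics
side [[431.91395108   0.         315.67194472]
 [  0.         431.91395108 197.45412782]
 [  0.           0.           1.        ]] [-0.03244012  0.          0.          0.          0.        ] [ 0.20333913 -0.97735606  0.7516794 ] [-0.47230427  0.86945357 -0.12425155  0.07443593]
top [[417.18781079   0.         316.94415902]
 [  0.         417.18781079 202.62073875]
 [  0.           0.           1.        ]] [-0.1128302  0.         0.         0.         0.       ] [ 0.34961068 -0.02100884  1.29817099] [-0.04014915  0.71165139 -0.69998454  0.0442944 ]
{'time_s': 0.1, 'joint_pos': array([-1.23563108e+00,  3.00379144e-01,  1.52149143e+00, -2.49592589e-05,
        1.32068956e+00, -6.65543016e-02]), 'qd': array([-0.00038665, -0.00149675, -0.00227767,  0.001504  ,  0.00265992,
       -0.00082005]), 'effort': array([ 1.33249112e-03, -5.32642865e+01, -3.53285193e+01,  7.09897815e-02,
        2.35075696e-02, -4.98699228e-05]), 'tool_pos': array([ 0.21499221, -0.50599866,  0.20497469]), 'ee_rot': array([-4.77765533e-04,  9.79894672e-01,  1.99514904e-01, -7.67548479e-05]), 'ft_force': array([ 0.020575  , -0.5099085 , -0.16385917]), 'ft_torque': array([0.00865058, 0.01366622, 0.03362502]), 'finger_force': 0.0, 'opening': 0.09406299604363688}
```

View pics/top0.png

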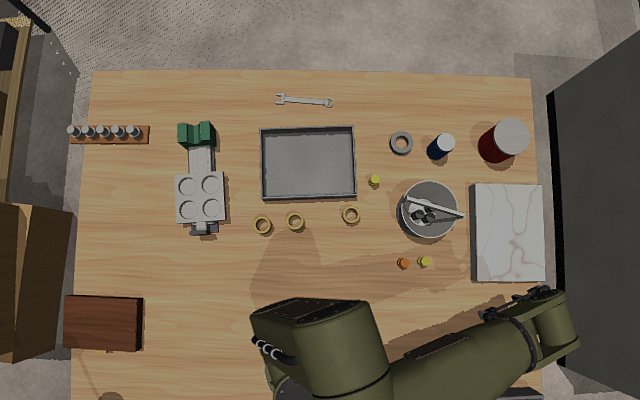

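View pics/side0.png

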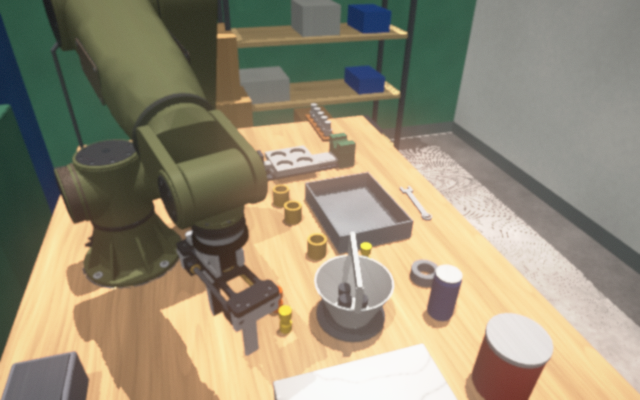

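The top view shows:
- **Pot:** (428,211), with its bar running from (408,200) to (463,215).
- **Bushings:** (263,225), (295,221) and (351,215).
- **Carriage:** (200,196), with the V-block at (196,134).
- **Tray:** (308,163).
- **Bystanders:** collar (401,142) and can (440,147).

What could be confused with the targets:
- Yellow plugs at (375,180) and (425,261), and an orange one at (402,263). These are not black, so I leave them.
- The collar at (401,142) is grey, so it is not a bushing.
- The red tin at (505,140) is not the pot.

Next I check the choice in one close crop.

```bash
cat > h.py <<'E'
from plant import *
import cv2,numpy as np
from scipy.spatial.transform import Rotation as R
def rot(q): return R.from_quat([q[1],q[2],q[3],q[0]])
def cam(n):
    d=get_image(n); d["R"]=rot(d["rotation"]).as_matrix(); return d
def toworld(d,px,z):
    u=cv2.undistortPoints(np.array(px,float).reshape(-1,1,2),d["camera_matrix"],d["dist"]).reshape(-1,2)
    r=np.c_[u,np.ones(len(u))]@d["R"].T; c=np.array(d["xyz"])
    return c+r*((z-c[2])/r[:,2])[:,None]
def proj(d,P):
    Rt=d["R"].T
    return cv2.projectPoints(np.array(P,float).reshape(-1,3),cv2.Rodrigues(Rt)[0],-Rt@np.array(d["xyz"]),d["camera_matrix"],d["dist"])[0].reshape(-1,2)
def goto(p,Rg):
    "shift (cm) and rotvec in the tool axes from the present pose"
    s=get_state(); q=rot(s["ee_rot"])
    return np.round(q.inv().apply(np.array(p)-s["tool_pos"])*100,2),np.round((q.inv()*Rg).as_rotvec(),3)
def down(yaw):  # tool pointing down, its closing line y at world angle yaw
    y=np.array([np.cos(yaw),np.sin(yaw),0]); z=np.array([0,0,-1.]); x=np.cross(y,z)
    return R.from_matrix(np.c_[x,y,z])
E
python3 - <<'E'
from h import *
d=cam("top"); im=d["color"][:,:,::-1]
cv2.imwrite("pics/c1.png",np.vstack([cv2.resize(im[115:245,165:365],None,fx=4,fy=4,interpolation=cv2.INTER_CUBIC)]))
cv2.imwrite("pics/c2.png",cv2.resize(im[165:255,370:490],None,fx=6,fy=6,interpolation=cv2.INTER_CUBIC))
h=cv2.cvtColor(im,cv2.COLOR_BGR2HSV)
for p in [(263,218),(255,225),(295,214),(351,208),(300,260)]: print(p,h[p[1],p[0]])
print(toworld(d,[(428,211)],0.1),toworld(d,[(408,200),(463,215)],.165))
print(toworld(d,[(263,225),(295,221),(351,215)],.052))
E
```

```text
(263, 218) [ 22 137 155]
(255, 225) [ 22 134 137]
(295, 214) [ 20 138 142]
(351, 208) [ 25 153  65]
(300, 260) [ 15 104 157]
[[ 0.47441108 -0.35094913  0.1       ]] [[ 0.49724532 -0.27745511  0.165     ]
 [ 0.45801469 -0.43198594  0.165     ]]
[[ 0.42909387  0.13324684  0.052     ]
 [ 0.44277462  0.03766669  0.052     ]
 [ 0.4635948  -0.12994824  0.052     ]]
```

View pics/c1.png

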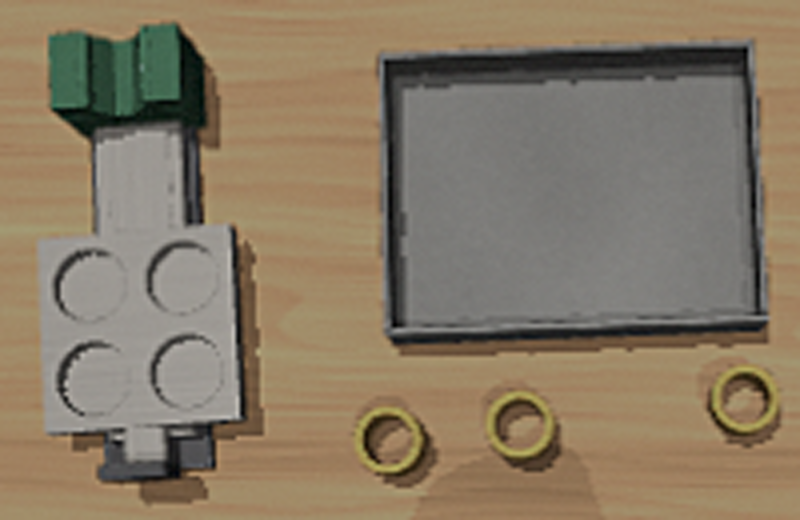

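View pics/c2.png

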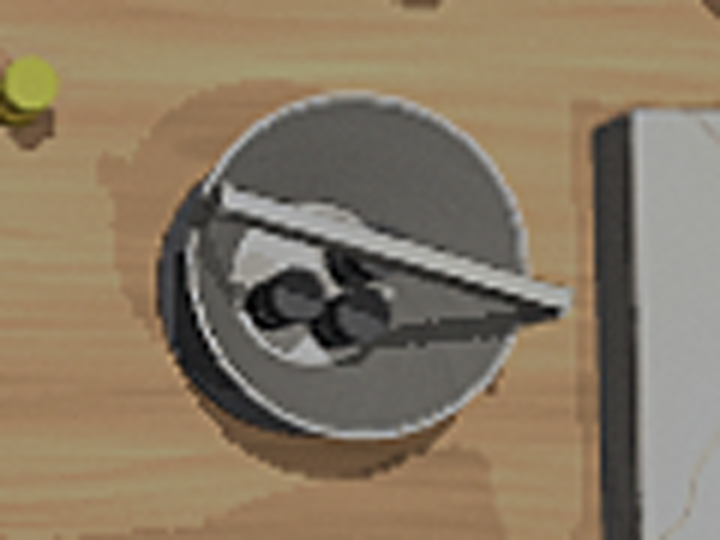

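The crops confirm three bushings at full-picture (262.8,225), (295.3,221.3) and (351,215). The pot holds at least three black plugs, and its bar top runs from (407.5,196.7) to (464.7,215). The plugs elsewhere are yellow or orange look-alikes.

Run:
```python
from h import *
d=cam("top"); f=lambda P,o,s:[(a/s+o[0],b/s+o[1]) for a,b in P]
c1=lambda P,z:toworld(d,f(P,(164.6,114.6),4.),z).round(4)[:,:2]
c2=lambda P,z:toworld(d,f(P,(369.6,164.6),6.),z).round(4)[:,:2]
b=c2([(225,190),(568,300)],.171);print("bar",b,b.mean(0),np.degrees(np.arctan2(*(b[0]-b[1])[::-1])))
print("rim",c2([(358,265)],.106))
k=c1([(38,240),(233,225),(243,420),(47,433)],.052);print("car",k,k.mean(0))
e=(k[0]-k[3]+k[1]-k[2]);print("yaw",np.degrees(np.arctan2(e[1],e[0])))
print("pock FL FR NL NR",c1([(90,285),(183,277),(91,378),(186,371)],.052))
t=c1([(380,55),(752,43),(767,325),(388,335)],.06);print("tray",t,t.mean(0))
e=(t[0]-t[3]+t[1]-t[2]);print("yaw",np.degrees(np.arctan2(e[1],e[0])))
print("bush",c1([(391,440),(521,425),(744,400)],.052))
print("can",toworld(d,[(443,139)],.12),"collar",toworld(d,[(401,142)],.03))
```

```text
bar [[ 0.5068 -0.2737]
 [ 0.4586 -0.4334]] [ 0.4827  -0.35355] 73.20535061728052
rim [[ 0.4804 -0.3531]]
car [[0.5785 0.4127]
 [0.5921 0.2616]
 [0.4432 0.2474]
 [0.4305 0.3971]] [0.511075 0.3297  ]
yaw 5.731609995788844
pock FL FR NL NR [[0.5441 0.3699]
 [0.5513 0.2982]
 [0.4729 0.3652]
 [0.4795 0.2924]]
tray [[ 0.7249  0.1526]
 [ 0.7394 -0.1328]
 [ 0.5208 -0.145 ]
 [ 0.5084  0.1389]] [0.623375 0.003425]
yaw 3.4065999683534813
bush [[ 0.4303  0.1352]
 [ 0.4432  0.0381]
 [ 0.4648 -0.1287]]
can [[ 0.68599269 -0.39474174  0.12      ]] collar [[ 0.69828385 -0.28829234  0.03      ]]
```

Run:
```python
from h import *
print(goto([.4815,-.3533,.21],down(np.radians(-16.8))))
# wrist model: R = Rz(q1)Ry(phi)Rz(q4)Ry(q5)Rz(q6)Rz(90)
s=get_state();q=s["joint_pos"]
M=lambda q1,ph:R.from_euler('z',q1)*R.from_euler('y',ph)
print("chk",np.degrees((rot(s["ee_rot"]).inv()*M(q[0],q[1]+q[2])*R.from_euler('ZYZ',[q[3],q[4],q[5]+np.pi/2])).magnitude()))
for a in(30,60,80):
  for sg in(1,-1):
    for ph in(105,130):
      o=[]
      for t in(30,60,90,105):
        T=down(np.radians(a+(180 if sg>0 else 0)))*R.from_rotvec([sg*np.radians(t),0,0])
        e=(M(np.radians(-33),np.radians(ph)).inv()*T*R.from_euler('z',-np.pi/2)).as_euler('ZYZ',degrees=True)
        o.append(e.round(0).astype(int).tolist())
      print(a,sg,ph,o)
```

```text
(array([30.5 , -3.64, -0.49]), array([-0.001, -0.   , -0.876]))
chk 1.9606255815622235e-14
30 1 105 [[30, 64, 106], [64, 59, 90], [98, 64, 73], [113, 69, 67]]
30 1 130 [[41, 43, 88], [80, 51, 61], [108, 70, 47], [119, 80, 44]]
30 -1 105 [[30, 64, -74], [64, 59, -90], [98, 64, -107], [113, 69, -113]]
30 -1 130 [[41, 43, -92], [80, 51, -119], [108, 70, -133], [119, 80, -136]]
60 1 105 [[31, 79, 80], [60, 85, 76], [89, 93, 75], [104, 97, 76]]
60 1 130 [[36, 58, 65], [65, 73, 53], [88, 92, 50], [100, 102, 51]]
60 -1 105 [[31, 79, -100], [60, 85, -104], [89, 93, -105], [104, 97, -104]]
60 -1 130 [[36, 58, -115], [65, 73, -127], [88, 92, -130], [100, 102, -129]]
80 1 105 [[27, 88, 63], [54, 101, 65], [84, 112, 74], [100, 116, 80]]
80 1 130 [[30, 66, 51], [53, 86, 45], [75, 107, 48], [87, 117, 52]]
80 -1 105 [[27, 88, -117], [54, 101, -115], [84, 112, -106], [100, 116, -100]]
80 -1 130 [[30, 66, -129], [53, 86, -135], [75, 107, -132], [87, 117, -128]]
```

Call:
drive_tool --moves '[[[9.4,30.5,-3.64,-0.5,0,0,-0.876],[9.4,30.5,-3.64,-0.5,0,0,-0.876],[9.4,30.5,-3.64,-0.5,0,0,-0.876],[9.4,30.5,-3.64,-0.5,0,0,-0.876],[9.4,30.5,-3.64,-0.5,0,0,-0.876],[9.4,30.5,-3.64,-0.5,0,0,-0.876],[9.4,30.5,-3.64,-0.5,0,0,-0.876],[9.4,30.5,-3.64,-0.5,0,0,-0.876]]]'

```text
time_s: 0.87
tool_pos: [0.485, -0.3504, 0.2102]
ee_rot: [-0.0, 0.8, 0.601, 0.0]
ft_force: [0.1, -0.5, 0.3]
opening: 0.0941
finger_force: 0.0
```

Call:
drive_tool --moves '[[[9.4,0,0,0,0,0,0],[9.4,0,0,0,0,0,0],[9.4,0,0,0,0,0,0]]]'

```text
time_s: 1.12
tool_pos: [0.4806, -0.3541, 0.2103]
ee_rot: [-0.0, 0.803, 0.595, -0.0]
ft_force: [0.4, -0.6, -1.2]
opening: 0.0942
finger_force: 0.0
```

Run:
```python
from h import *
s=get_state();print(s["tool_pos"],s["joint_pos"].round(3),goto([.4815,-.3533,.137],down(np.radians(-16.8))))
d=cam("side"); cv2.imwrite("pics/s1.png",d["color"][:,:,::-1])
t=cam("top")
im=np.hstack([cv2.resize(d["color"][150:350,230:480],None,fx=1.6,fy=1.6),cv2.resize(t["color"][160:310,230:480],None,fx=1.6,fy=320/150)])
cv2.imwrite("pics/s1.png",im[:,:,::-1])
```

```text
[ 0.48055713 -0.35414998  0.21025908] [-0.696  0.402  1.373 -0.     1.367 -0.401] (array([0.11, 0.07, 7.33]), array([-0.001,  0.   , -0.002]))
```

View pics/s1.png

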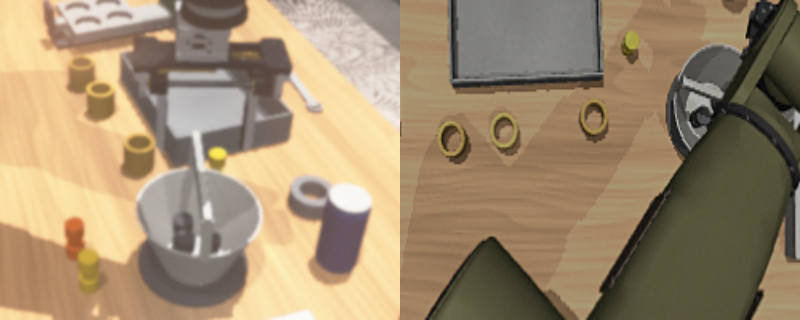

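Run:
```python
from h import *
d=cam("side"); s=get_state()
a=np.radians(73.2);u=np.array([np.cos(a),np.sin(a),0]);c=np.array([.4815,-.3533,.156])
P=[s["tool_pos"]]+[c+u*e*.085+[0,0,z] for e in(-1,1) for z in(-.015,.015)]
p=proj(d,P);print(p.round(0))
im=d["color"][:,:,::-1].copy()
for x in p: cv2.circle(im,tuple(int(v*16) for v in x),20,(0,0,255),1,shift=4)
im=cv2.resize(im[190:330,300:420],None,fx=4,fy=4);cv2.imwrite("pics/s2.png",im)
```

```text
[[356. 242.]
 [357. 297.]
 [358. 286.]
 [351. 242.]
 [352. 231.]]
```

View pics/s2.png

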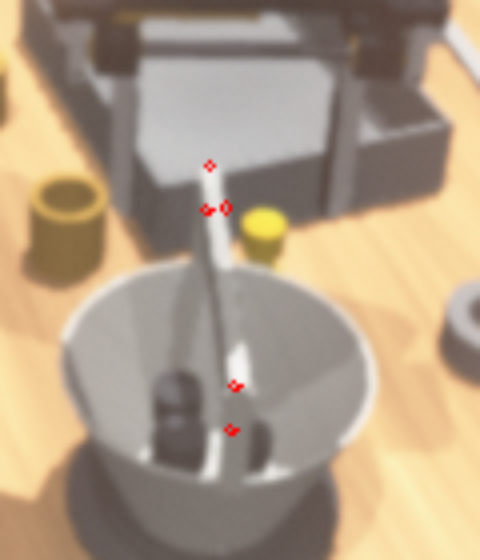

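The projected bar corners land on the bar at side-view crop (210,165)–(235,430), with the fingers straddling it. I descend and grip.

Call:
drive_tool --moves '[[[9.4,0.1,0.07,3.5,0,0,0],[9.4,0.1,0.07,7.3,0,0,0],[9.4,0.1,0.07,7.3,0,0,0],[0,0.1,0.07,7.3,0,0,0],[0,0.1,0.07,7.3,0,0,0],[0,0.1,0.07,7.3,0,0,0],[0,0.1,0.07,7.3,0,0,0],[0,0.1,0.07,7.3,0,0,0]]]' --force 60

```text
time_s: 1.93
tool_pos: [0.4829, -0.353, 0.1389]
ee_rot: [0.001, 0.803, 0.596, 0.0]
ft_force: [0.9, -0.1, -0.5]
opening: 0.064
finger_force: 0.0
```

Call:
drive_tool --moves '[[[0,0,0,0,0,0,0],[0,0,0,0,0,0,0],[0,0,0,0,0,0,0],[0,0,0,0,0,0,0]]]'

```text
time_s: 2.27
tool_pos: [0.4825, -0.3526, 0.1375]
ee_rot: [0.0, 0.803, 0.596, 0.0]
ft_force: [-0.2, 0.1, -0.7]
opening: 0.0376
finger_force: 0.0
```

Call:
drive_tool --moves '[[[0,0,0,0,0,0,0],[0,0,0,0,0,0,0],[0,0,0,0,0,0,0],[0,0,0,0,0,0,0],[0,0,0,0,0,0,0],[0,0,0,0,0,0,0],[0,0,0,0,0,0,0]]]'

```text
time_s: 2.85
tool_pos: [0.4825, -0.3526, 0.1374]
ee_rot: [-0.0, 0.803, 0.596, -0.0]
ft_force: [-0.1, 0.3, -1.4]
opening: 0.0096
finger_force: 60.0
```

Call:
drive_tool --moves '[[[0,0,0,-1,0,0,0],[0,0,0,-2.5,0,0,0],[0,0,0,-4,0,0,0],[0,0,0,-6,0,0,0],[0,0,0,-9,0,0,0],[0,0,0,-12,0,0,0],[0,0,0,-14,0,0,0],[0,0,0,-14,0,0,0]]]'

```text
time_s: 3.52
tool_pos: [0.4833, -0.3532, 0.2825]
ee_rot: [0.003, 0.803, 0.596, 0.001]
ft_force: [0.7, 0.2, -5.0]
opening: 0.0098
finger_force: 60.0
```

Run:
```python
from h import *
s=get_state();print(s["tool_pos"],s["joint_pos"].round(3),s["opening"],s["finger_force"],s["ft_force"],s["ft_torque"])
a=60
T=down(np.radians(a+180))
for p in ([.60,-.02,.30],): print(goto(p,T))
print(goto([.60,-.02,.30],T)[0])
```

```text
[ 0.48328837 -0.35323619  0.28245567] [-0.692  0.364  1.26   0.     1.511 -0.399] 0.009814500780398364 59.97743368148804 [ 0.67794657  0.21420176 -5.01828109] [-0.02244586  0.02603852  0.03629061]
(array([35.27,  1.56, -1.84]), array([ 0.007, -0.004,  1.801]))
[35.27  1.56 -1.84]
```

Run:
```python
from h import *
print(goto([.625,.01,.28],down(np.radians(240))))
```

```text
(array([38.87,  3.08,  0.16]), array([ 0.007, -0.004,  1.801]))
```

Call:
drive_tool --moves '[[[0,2.6,0.2,0,0,0,0.12],[0,5.2,0.4,0,0,0,0.24],[0,7.8,0.6,0,0,0,0.36],[0,10.4,0.8,0,0,0,0.48],[0,13,1,0,0,0,0.6],[0,15.6,1.2,0,0,0,0.72],[0,18.2,1.4,0,0,0,0.84],[0,20.8,1.6,0,0,0,0.96]]]'

```text
time_s: 4.18
tool_pos: [0.5578, -0.1567, 0.2758]
ee_rot: [-0.001, 0.988, 0.155, -0.001]
ft_force: [0.2, -0.9, -4.4]
opening: 0.0099
finger_force: 60.0
```

Run:
```python
from h import *
print(goto([.625,.01,.28],down(np.radians(240))),get_state()["joint_pos"].round(2))
```

```text
(array([ 11.51, -13.81,  -0.43]), array([-0.001,  0.002,  0.835])) [-0.34  0.33  1.32  0.    1.49  0.92]
```

Call:
drive_tool --moves '[[[0,1.6,-2,0,0,0,0.12],[0,3.2,-4,0,0,0,0.24],[0,4.8,-6,0,0,0,0.36],[0,6.4,-8,0,0,0,0.48],[0,8,-10,0,0,0,0.6],[0,9.6,-12,0,0,0,0.72],[0,10.8,-13.4,0,0,0,0.82],[0,10.8,-13.4,0,0,0,0.82]]]'

```text
time_s: 4.85
tool_pos: [0.6189, 0.0061, 0.2753]
ee_rot: [-0.0, 0.968, -0.25, -0.001]
ft_force: [0.6, -0.3, -5.3]
opening: 0.0093
finger_force: 60.0
```

Call:
drive_tool --moves '[[[0,0,0,0,0.08,0,0],[0,0,0,0,0.16,0,0],[0,0,0,0,0.24,0,0],[0,0,0,0,0.32,0,0],[0,0,0,0,0.4,0,0],[0,0,0,0,0.5,0,0],[0,0,0,0,0.6,0,0],[0,0,0,0,0.7,0,0]]]'

```text
time_s: 5.52
tool_pos: [0.6182, 0.002, 0.2766]
ee_rot: [-0.334, 0.909, -0.233, 0.086]
ft_force: [0.3, 1.0, -5.6]
opening: 0.0093
finger_force: 60.0
```

Run:
```python
from h import *
s=get_state();T=down(np.radians(240))
print(s["tool_pos"],s["joint_pos"].round(2),s["opening"],s["ft_torque"],s["ft_force"])
print((T.inv()*rot(s["ee_rot"])).as_rotvec())
d=cam("side"); cv2.imwrite("pics/s3.png",d["color"][:,:,::-1])
```

```text
[0.61816752 0.00201023 0.2765741 ] [-0.34  0.3   1.5   0.73  1.29  1.54] 0.009273546332886263 [-0.9075954   0.52445481  0.06403824] [ 0.32579094  1.02934782 -5.59422429]
[ 0.70336172 -0.00606425 -0.02035272]
```

View pics/s3.png

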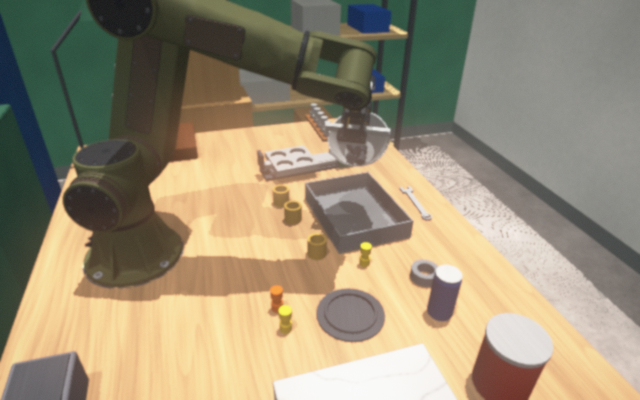

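The side view shows the pot at (358,138) tilting above the tray, with its mouth to the right. The bench is clear, so there are exactly three bushings. I continue tilting.

Call:
drive_tool --moves '[[[0,0,0,0,0.08,0,0],[0,0,0,0,0.16,0,0],[0,0,0,0,0.24,0,0],[0,0,0,0,0.32,0,0],[0,0,0,0,0.38,0,0],[0,0,0,0,0.44,0,0],[0,0,0,0,0.5,0,0],[0,0,0,0,0.56,0,0]]]'

```text
time_s: 6.23
tool_pos: [0.6181, 0.0028, 0.276]
ee_rot: [-0.57, 0.783, -0.201, 0.146]
ft_force: [1.0, 0.8, -5.0]
opening: 0.0092
finger_force: 60.0
```

Call:
drive_tool --moves '[[[0,0,0,0,0.04,0,0],[0,0,0,0,0.08,0,0],[0,0,0,0,0.12,0,0],[0,0,0,0,0.16,0,0],[0,0,0,0,0.2,0,0],[0,0,0,0,0.24,0,0],[0,0,0,0,0.28,0,0],[0,0,0,0,0.32,0,0]]]'

```text
time_s: 6.9
tool_pos: [0.6182, 0.0033, 0.276]
ee_rot: [0.688, -0.683, 0.175, -0.175]
ft_force: [-0.6, 0.7, -3.2]
opening: 0.0093
finger_force: 60.0
```

Call:
drive_tool --moves '[[[0,0,0,0,0.05,0,0],[0,0,0,0,0.1,0,0],[0,0,0,0,0.15,0,0],[0,0,0,0,0.2,0,0],[0,0,0,0,0.25,0,0],[0,0,0,0,0.3,0,0],[0,0,0,0,0.3,0,0],[0,0,0,0,0.3,0,0]]]'

```text
time_s: 7.57
tool_pos: [0.6186, 0.0035, 0.2763]
ee_rot: [0.782, -0.573, 0.147, -0.199]
ft_force: [-0.1, -1.1, -2.2]
opening: 0.0097
finger_force: 60.0
```

Run:
```python
from h import *
s=get_state();T=down(np.radians(240))
print(s["tool_pos"],s["joint_pos"].round(2),s["opening"],s["ft_torque"],s["ft_force"])
print((T.inv()*rot(s["ee_rot"])).as_rotvec())
d=cam("side");t=cam("top")
im=np.hstack([cv2.resize(d["color"][60:280,250:450],(400,440)),cv2.resize(t["color"][100:270,230:385],(400,440))])
cv2.imwrite("pics/s4.png",im[:,:,::-1])
```

```text
[0.61855749 0.00352139 0.27626418] [-0.49  0.68  1.71  1.79  1.79  0.77] 0.00972527801447236 [-0.96988331  0.55335087  0.02835431] [-0.06594101 -1.12699921 -2.22529164]
[ 1.8764393  -0.02287957 -0.0143866 ]
```

View pics/s4.png

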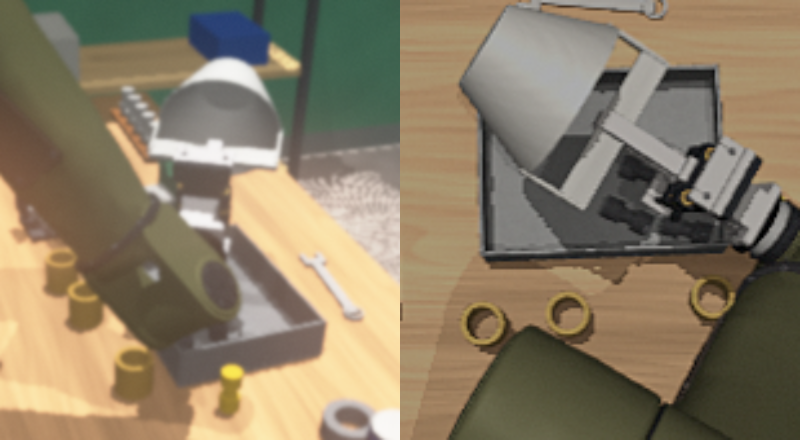

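The top view shows at least three black plugs lying in the tray, around crop (630,200). The measured weight has dropped to that of the empty pot. I tip a little further, hold, then turn back.

Call:
drive_tool --moves '[[[0,0,0,0,0.06,0,0],[0,0,0,0,0.12,0,0],[0,0,0,0,0.18,0,0],[0,0,0,0,0.18,0,0],[0,0,0,0,0.18,0,0],[0,0,0,0,0.18,0,0],[0,0,0,0,0.18,0,0],[0,0,0,0,0.18,0,0]]]'

```text
time_s: 8.33
tool_pos: [0.6186, 0.0027, 0.2781]
ee_rot: [0.83, -0.499, 0.128, -0.213]
ft_force: [-0.4, 1.3, -2.0]
opening: 0.0095
finger_force: 60.0
```

Call:
drive_tool --moves '[[[0,0,0,0,-0.11,0,0],[0,0,0,0,-0.22,0,0],[0,0,0,0,-0.33,0,0],[0,0,0,0,-0.44,0,0],[0,0,0,0,-0.55,0,0],[0,0,0,0,-0.66,0,0],[0,0,0,0,-0.77,0,0],[0,0,0,0,-0.88,0,0]]]'

```text
time_s: 9.0
tool_pos: [0.6184, 0.0018, 0.2781]
ee_rot: [-0.536, 0.806, -0.207, 0.139]
ft_force: [-0.8, 0.0, -2.8]
opening: 0.0095
finger_force: 60.0
```

Call:
drive_tool --moves '[[[0,0,0,0,-0.11,0,0],[0,0,0,0,-0.22,0,0],[0,0,0,0,-0.33,0,0],[0,0,0,0,-0.44,0,0],[0,0,0,0,-0.55,0,0],[0,0,0,0,-0.66,0,0],[0,0,0,0,-0.77,0,0],[0,0,0,0,-0.88,0,0]]]'

```text
time_s: 9.67
tool_pos: [0.6186, 0.0022, 0.279]
ee_rot: [-0.142, 0.958, -0.246, 0.038]
ft_force: [-0.6, -0.3, -3.9]
opening: 0.0098
finger_force: 60.0
```

Run:
```python
from h import *
s=get_state();T=down(np.radians(240))
print(s["tool_pos"],s["joint_pos"].round(2),s["opening"],s["ft_torque"],s["ft_force"])
print(goto([.625,.01,.28],T))
d=cam("side");t=cam("top")
im=np.hstack([cv2.resize(d["color"][60:280,250:450],(400,440)),cv2.resize(t["color"][100:270,230:385],(400,440))])
cv2.imwrite("pics/s5.png",im[:,:,::-1])
```

```text
[0.6185515  0.00217729 0.27895553] [-0.18  0.34  1.33  0.28  1.38  1.86] 0.009773954875523988 [-0.22045737  0.27828006  0.08005826] [-0.60176927 -0.3018737  -3.88365191]
(array([ 0.19, -0.98,  0.19]), array([-0.295, -0.   ,  0.02 ]))
```

Call:
drive_tool --moves '[[[0,0,0,0,-0.1,0,0.01],[0,0,0,0,-0.2,0,0.02],[0,0,0,0,-0.295,0,0.02],[0,0,0,0,-0.295,0,0.02],[0,0,0,0,-0.295,0,0.02],[0,0,0,0,-0.295,0,0.02]]]'

```text
time_s: 10.27
tool_pos: [0.6183, 0.0025, 0.277]
ee_rot: [-0.005, 0.966, -0.258, -0.001]
ft_force: [-0.3, 1.2, -1.8]
opening: 0.0091
finger_force: 60.0
```

Run:
```python
from h import *
s=get_state()
print(s["joint_pos"].round(2),s["opening"],s["ft_torque"],s["ft_force"])
print(goto(s["tool_pos"],down(np.radians(240))),goto([.4825,-.3526,.28],down(np.radians(-16.8))))
d=cam("side");t=cam("top")
# stand centre: fit dark ellipse in side and top views
im=np.hstack([cv2.resize(d["color"][60:350,250:450],(400,580)),cv2.resize(t["color"][95:265,255:375],(400,580))])
cv2.imwrite("pics/s5.png",im[:,:,::-1])
h=cv2.cvtColor(d["color"],cv2.COLOR_RGB2HSV);m=(h[:,:,2]<90).astype(np.uint8);m[:280]=0;m[345:]=0;m[:,:310]=0;m[:,395:]=0
c=max(cv2.findContours(m,cv2.RETR_EXTERNAL,cv2.CHAIN_APPROX_NONE)[0],key=cv2.contourArea);e=cv2.fitEllipse(c);print(e,toworld(d,[e[0]],.006))
```

```text
[-0.06  0.42  1.2   0.01  1.53  2.03] 0.009133399860046265 [0.08423766 0.01872098 0.00084532] [-0.29193105  1.18188134 -1.76099645]
(array([0., 0., 0.]), array([-0.009,  0.004,  0.001])) (array([ 5.93, 37.55, -0.65]), array([-0.01 , -0.005, -1.8  ]))Traceback (most recent call last):
  File "<stdin>", line 10, in <module>
ValueError: max() iterable argument is empty
```

View pics/s5.png

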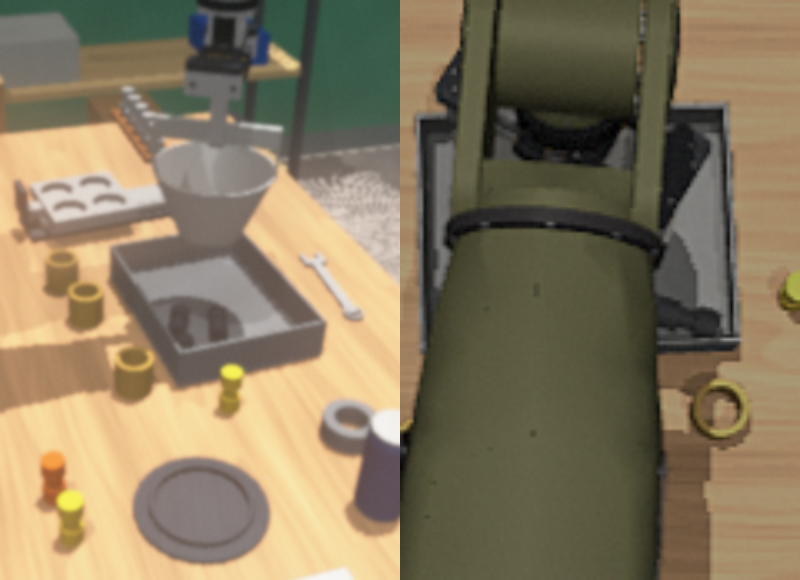

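The side view shows the pot hanging upright, the plugs in the tray at crop (185,325), and the ring stand clear with its bore centre near crop (204,504). I carry the pot back.

Call:
drive_tool --moves '[[[0,0.4,2.5,0,0,0,-0.12],[0,0.8,5,0,0,0,-0.24],[0,1.2,7.5,0,0,0,-0.36],[0,1.6,10,0,0,0,-0.48],[0,2,12.5,0,0,0,-0.6],[0,2.4,15,0,0,0,-0.72],[0,2.8,17.5,0,0,0,-0.84],[0,3.2,20,0,0,0,-0.96]]]'

```text
time_s: 11.03
tool_pos: [0.5457, -0.188, 0.2766]
ee_rot: [-0.003, 0.976, 0.22, 0.001]
ft_force: [-0.4, 0.4, -3.2]
opening: 0.0096
finger_force: 60.0
```

Run:
```python
from h import *
print(goto([.4825,-.3526,.25],down(np.radians(-16.8))))
d=cam("side");print(toworld(d,[(250+204/2,60+504/2-.0)],.014))
P=[[.4815+.078*np.cos(a),-.3533+.078*np.sin(a),.006] for a in np.arange(0,6.28,.3)]
p=proj(d,P);print(p.min(0),p.max(0)) # disc seen x 317.5..385, y 289..338.5
```

```text
(array([-12.78,  12.18,   2.53]), array([-0.004, -0.006, -0.834]))
[[ 0.4818489  -0.36062971  0.014     ]]
[316.40429873 287.52021942] [384.87491199 340.17975002]
```

Call:
drive_tool --moves '[[[0,-1.8,1.7,0.3,0,0,-0.12],[0,-3.6,3.4,0.6,0,0,-0.24],[0,-5.4,5.1,0.9,0,0,-0.36],[0,-7.2,6.8,1.2,0,0,-0.48],[0,-9,8.5,1.5,0,0,-0.6],[0,-10.8,10.2,1.8,0,0,-0.72],[0,-12.6,12,2,0,0,-0.82],[0,-12.6,12,2,0,0,-0.82]]]'

```text
time_s: 11.75
tool_pos: [0.4812, -0.352, 0.2547]
ee_rot: [-0.003, 0.808, 0.589, 0.002]
ft_force: [-0.8, 1.3, -2.8]
opening: 0.0098
finger_force: 60.0
```

Call:
drive_tool --moves '[[[0,0,0,0,0,0,0],[0,0,0,0,0,0,0],[0,0,0,0,0,0,0]]]'

```text
time_s: 12.0
tool_pos: [0.4837, -0.3477, 0.2557]
ee_rot: [-0.002, 0.809, 0.588, 0.002]
ft_force: [1.1, -0.1, -3.4]
opening: 0.0101
finger_force: 60.0
```

Run:
```python
from h import *
print(goto([.4822,-.354,.160],down(np.radians(-16.8))), get_state()["tool_pos"])
```

```text
(array([-0.7 ,  0.06,  9.56]), array([-0.001, -0.006, -0.021])) [ 0.48372026 -0.34774452  0.25568957]
```

Call:
drive_tool --moves '[[[0,-0.7,0,2,0,0,-0.02],[0,-0.7,0,4,0,0,-0.02],[0,-0.7,0,6,0,0,-0.02],[0,-0.7,0,8,0,0,-0.02],[0,-0.7,0,9.5,0,0,-0.02],[0,-0.7,0,9.5,0,0,-0.02],[0,-0.7,0,9.5,0,0,-0.02],[0,-0.7,0,9.5,0,0,-0.02]]]'

```text
time_s: 12.67
tool_pos: [0.482, -0.3545, 0.1618]
ee_rot: [-0.001, 0.803, 0.596, 0.002]
ft_force: [1.0, 0.7, -3.5]
opening: 0.0095
finger_force: 60.0
```

Run:
```python
from h import *
print(goto([.4822,-.354,.1385],down(np.radians(-16.8))), get_state()["tool_pos"])
```

```text
(array([0.04, 0.01, 2.33]), array([-0.   , -0.005,  0.001])) [ 0.48196318 -0.35446925  0.16183633]
```

Call:
drive_tool --moves '[[[0,0,0,0.6,0,0,0],[0,0,0,1.2,0,0,0],[0,0,0,1.7,0,0,0],[0,0,0,2.1,0,0,0],[0,0,0,2.3,0,0,0],[0,0,0,2.3,0,0,0],[0,0,0,2.3,0,0,0]]]'

```text
time_s: 13.25
tool_pos: [0.4814, -0.3544, 0.1376]
ee_rot: [-0.002, 0.803, 0.596, 0.002]
ft_force: [0.4, 0.4, 0.7]
opening: 0.0096
finger_force: 60.0
```

Call:
drive_tool --moves '[[[4,0,0,0,0,0,0],[4,0,0,0,0,0,0],[4,0,0,0,0,0,0],[4,0,0,0,0,0,0],[4,0,0,0,0,0,0],[4,0,0,0,0,0,0]]]'

```text
time_s: 13.75
tool_pos: [0.4813, -0.3544, 0.1374]
ee_rot: [-0.002, 0.803, 0.596, 0.002]
ft_force: [0.3, -0.4, -0.9]
opening: 0.0398
finger_force: 0.0
```

Call:
drive_tool --moves '[[[5,0,0,-1,0,0,0],[6,0,0,-3,0,0,0],[7,0,0,-6,0,0,0],[8,0,0,-9,0,0,0],[9,0,0,-11,0,0,0],[9,0,0,-12,0,0,0],[9,0,0,-12,0,0,0]]]'

```text
time_s: 14.33
tool_pos: [0.4818, -0.3555, 0.26]
ee_rot: [-0.0, 0.803, 0.596, 0.002]
ft_force: [-0.2, 0.1, -0.4]
opening: 0.0834
finger_force: 0.0
```

Run:
```python
from h import *
s=get_state();print(s["tool_pos"],s["joint_pos"].round(2))
# go toward bush3 side, to clear the view
print(goto([.42,-.02,.26],down(np.radians(-45))))
```

```text
[ 0.48177721 -0.35546691  0.26000026] [-0.7   0.38  1.29  0.    1.47 -0.41]
(array([ 30.34, -15.59,   0.09]), array([ 0.001, -0.004,  0.493]))
```

Call:
drive_tool --moves '[[[9,3.5,-2,0,0,0,0.1],[9,7,-4,0,0,0,0.2],[9,10.5,-6,0,0,0,0.3],[9,14,-8,0,0,0,0.39],[9,17.5,-10,0,0,0,0.39],[9,21,-9,0,0,0,0.39],[9,21,-9,0,0,0,0.39],[9,21,-9,0,0,0,0.39]]]'

```text
time_s: 15.0
tool_pos: [0.4557, -0.1268, 0.2576]
ee_rot: [-0.003, 0.902, 0.431, 0.001]
ft_force: [-0.5, 0.1, 0.1]
opening: 0.0902
finger_force: 0.0
```

Run:
```python
from h import *
s=get_state();print(s["tool_pos"])
print(goto([.4648,-.1287,.16],down(np.radians(-39.3))))
d=cam("side");t=cam("top")
im=np.hstack([cv2.resize(d["color"][130:360,240:480],(480,460)),cv2.resize(t["color"][165:255,370:430],(300,460),interpolation=cv2.INTER_CUBIC)])
cv2.imwrite("pics/s6.png",im[:,:,::-1])
```

```text
[ 0.45573364 -0.12680994  0.25764724]
(array([0.39, 0.87, 9.76]), array([-0.005, -0.004,  0.006]))
```

View pics/s6.png

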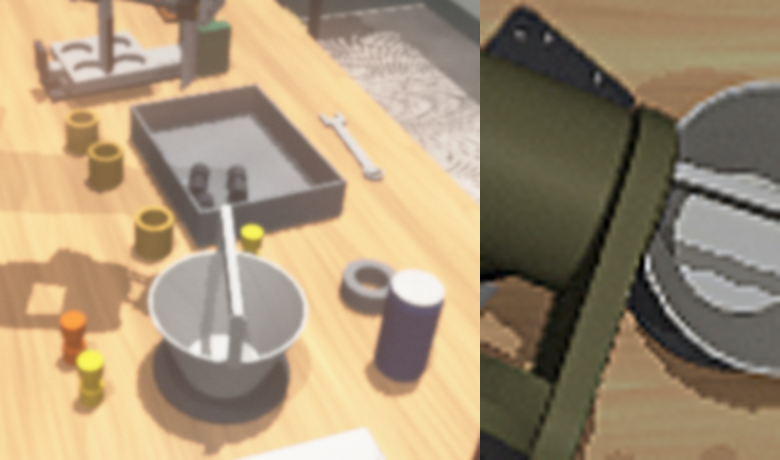

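The pot stands upright and empty in its ring at crop (227,320). Bushing rims in the full side view are at (316.5,239), (292.5,206) and (281,189). I cross-check those, then pick.

Run:
```python
from h import *
d=cam("side")
print(toworld(d,[(316.5,239),(292.5,206),(281,189)],.052))
```

```text
[[ 0.46660079 -0.13363642  0.052     ]
 [ 0.44385901  0.03187241  0.052     ]
 [ 0.43254234  0.13197073  0.052     ]]
```

Call:
drive_tool --moves '[[[9.4,0.4,0.8,2,0,0,0],[9.4,0.4,0.8,5,0,0,0],[9.4,0.4,0.8,9,0,0,0],[9.4,0.4,0.8,12,0,0,0],[9.4,0.4,0.8,15,0,0,0],[9.4,0.4,0.8,15,0,0,0],[9.4,0.4,0.8,15,0,0,0]]]'

```text
time_s: 15.73
tool_pos: [0.4638, -0.1298, 0.1083]
ee_rot: [-0.004, 0.903, 0.429, 0.0]
ft_force: [0.5, -0.1, -0.1]
opening: 0.0942
finger_force: 0.0
```

Run:
```python
from h import *
print(goto([.4648,-.1287,.025],down(np.radians(-39.3))))
```

```text
(array([0.12, 0.06, 8.33]), array([-0.006, -0.004,  0.002]))
```

Call:
drive_tool --moves '[[[9.4,0,0,4,0,0,0],[9.4,0,0.1,8.3,0,0,0],[9.4,0,0.1,8.3,0,0,0],[0,0,0.1,8.3,0,0,0],[0,0,0.1,8.3,0,0,0],[0,0,0.1,8.3,0,0,0],[0,0,0.1,8.3,0,0,0],[0,0,0.1,8.3,0,0,0]]]' --force 15

```text
time_s: 16.4
tool_pos: [0.466, -0.1296, 0.0274]
ee_rot: [-0.002, 0.903, 0.43, 0.002]
ft_force: [-0.5, -0.2, 0.3]
opening: 0.0642
finger_force: 0.0
```

Call:
drive_tool --moves '[[[0,0,0,0,0,0,0],[0,0,0,0,0,0,0],[0,0,0,0,0,0,0]]]'

```text
time_s: 16.65
tool_pos: [0.4658, -0.1296, 0.0265]
ee_rot: [-0.002, 0.903, 0.43, 0.002]
ft_force: [-0.7, -0.9, 7.0]
opening: 0.0513
finger_force: 15.0
```

Call:
drive_tool --moves '[[[9,0,0,0,0,0,0],[9,0,0,0,0,0,0],[9,0,0,0,0,0,0],[9,0,0,0,0,0,0],[9,0,0,0,0,0,0]]]'

```text
time_s: 17.07
tool_pos: [0.4651, -0.1292, 0.0256]
ee_rot: [-0.003, 0.903, 0.43, 0.001]
ft_force: [-0.7, -0.3, 0.4]
opening: 0.081
finger_force: 0.0
```

Run:
```python
from h import *
p=get_state()["tool_pos"]
print(p,get_state()["opening"],goto(p,down(np.radians(50.7))))
```

```text
[ 0.46508796 -0.12921937  0.02557794] 0.08099221051571956 (array([0., 0., 0.]), array([ 0.   , -0.007, -1.568]))
```

Now I turn 90° about the bushing and grip it again to centre it on the other axis.

Call:
drive_tool --moves '[[[8.4,0,0,0,0,0,-0.12],[8.4,0,0,0,0,0,-0.24],[8.4,0,0,0,0,0,-0.36],[8.4,0,0,0,0,0,-0.48],[8.4,0,0,0,0,0,-0.6],[8.4,0,0,0,0,0,-0.72],[8.4,0,0,0,0,0,-0.84],[8.4,0,0,0,0,0,-0.96]]]' --force 40

```text
time_s: 17.73
tool_pos: [0.4651, -0.1293, 0.0256]
ee_rot: [-0.002, 0.6, 0.8, 0.002]
ft_force: [0.5, -0.2, 1.0]
opening: 0.0842
finger_force: 0.0
```

Call:
drive_tool --moves '[[[8.4,0,0,0,0,0,-0.12],[8.4,0,0,0,0,0,-0.24],[8.4,0,0,0,0,0,-0.36],[8.4,0,0,0,0,0,-0.48],[8.4,0,0,0,0,0,-0.6],[8.4,0,0,0,0,0,-0.61],[0,0,0,0,0,0,-0.61],[0,0,0,0,0,0,-0.61]]]'

```text
time_s: 18.4
tool_pos: [0.4652, -0.1293, 0.0257]
ee_rot: [-0.001, 0.337, 0.942, 0.003]
ft_force: [0.6, -0.7, -0.3]
opening: 0.0738
finger_force: 0.0
```

Call:
drive_tool --moves '[[[0,0,0,0,0,0,0],[0,0,0,0,0,0,0],[0,0,0,0,0,0,0],[0,0,0,0,0,0,0],[0,0,0,0,0,0,0]]]'

```text
time_s: 18.82
tool_pos: [0.4653, -0.1292, 0.0257]
ee_rot: [-0.001, 0.335, 0.942, 0.003]
ft_force: [1.4, 1.8, 0.1]
opening: 0.0518
finger_force: 40.0
```

Call:
drive_tool --moves '[[[0,0,0,-1,0,0,0],[0,0,0,-3,0,0,0],[0,0,0,-6,0,0,0],[0,0,0,-9,0,0,0],[0,0,0,-12,0,0,0],[0,0,0,-12,0,0,0]]]'

```text
time_s: 19.32
tool_pos: [0.467, -0.1308, 0.1515]
ee_rot: [0.003, 0.335, 0.942, 0.003]
ft_force: [0.7, -0.0, -2.8]
opening: 0.0517
finger_force: 40.0
```

Run:
```python
from h import *
s=get_state();print(s["tool_pos"],s["opening"],s["joint_pos"].round(2))
print(goto([.5441,.3699,.16],down(np.radians(50.7))))
```

```text
[ 0.46703044 -0.13075732  0.15145864] 0.05172352123999394 [-0.35  0.21  1.77  0.01  1.16 -1.24]
(array([25.64, 43.69, -0.65]), array([0.007, 0.004, 0.002]))
```

```bash
cat >> h.py <<'E'
from scipy.optimize import minimize
from scipy.ndimage import map_coordinates
def carmodel(p):
    x,y,a=p;c,s=np.cos(a),np.sin(a);L=[]
    t=np.linspace(-.075,.075,60);e=np.full(60,.075)
    for q in([t,e],[t,-e],[e,t],[-e,t]): L.append(np.array(q).T)
    th=np.linspace(0,2*np.pi,60)
    for i in(-.036,.036):
        for j in(-.036,.036): L.append(np.c_[i+.028*np.cos(th),j+.028*np.sin(th)])
    L=np.vstack(L);return np.c_[x+c*L[:,0]-s*L[:,1],y+s*L[:,0]+c*L[:,1],np.full(len(L),.052)]
def fitcar(d,p0):
    g=cv2.GaussianBlur(cv2.cvtColor(d["color"],cv2.COLOR_RGB2GRAY).astype(float),(0,0),1.0)
    m=np.hypot(cv2.Sobel(g,-1,1,0),cv2.Sobel(g,-1,0,1));m=np.minimum(m,120)
    def f(p):
        q=proj(d,carmodel(p));return -map_coordinates(m,[q[:,1],q[:,0]],order=1).mean()
    b=min((minimize(f,np.array(p0)+[i,j,0],method="Nelder-Mead",options=dict(initial_simplex=np.array(p0)+[i,j,0]+np.array([[0,0,0],[.004,0,0],[0,.004,0],[0,0,.02]]))) for i in(-.003,0,.003) for j in(-.003,0,.003)),key=lambda r:r.fun)
    return b.x,b.fun
def pockets(p):
    x,y,a=p;c,s=np.cos(a),np.sin(a)
    return {n:np.round([x+c*i-s*j,y+s*i+c*j],4) for n,i,j in((1,-.036,.036),(2,-.036,-.036),(3,.036,.036),(4,.036,-.036))}
E
python3 - <<'E'
from h import *
d=cam("top");p,f=fitcar(d,[.5117,.3305,.1]);print(p,np.degrees(p[2]),f,pockets(p))
im=cv2.resize(d["color"][110:240,165:240,::-1],None,fx=4.5,fy=4.5,interpolation=cv2.INTER_CUBIC)
im2=im.copy()
for q in (proj(d,carmodel(p))-[164.6,109.6])*4.5: cv2.circle(im2,tuple(q.round().astype(int)),0,(0,0,255),-1)
cv2.imwrite("pics/c7.png",np.hstack([im,im2]))
E
```

```text
[0.5135749  0.33365812 0.09660539] 5.535080919181321 -69.47093128466216 {1: array([0.4743, 0.366 ]), 2: array([0.4812, 0.2944]), 3: array([0.5459, 0.373 ]), 4: array([0.5529, 0.3013])}
```

View pics/c7.png

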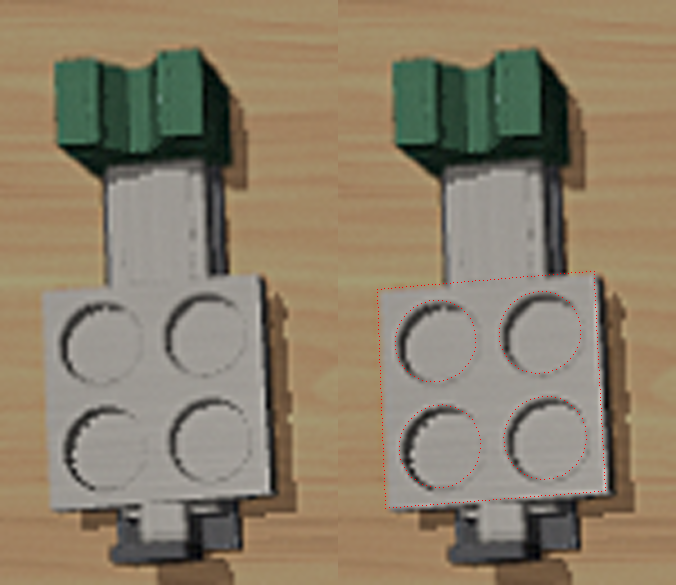

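The overlay sits about 0.5 px up and left of the plate's bright edge (crop (43,293) against (40,290)). I refine with averaged edge profiles.

```bash
cat >> h.py <<'E'
def edgefit(d,p,it=6,verbose=0):
    g=cv2.cvtColor(d["color"],cv2.COLOR_RGB2GRAY).astype(float);p=np.array(p,float)
    w=np.arange(-.008,.0081,.0004)
    for k in range(it):
        c,s=np.cos(p[2]),np.sin(p[2]);res=[]
        for ax,sg in((0,1),(0,-1),(1,1),(1,-1)):
            for lo,hi in((-.068,-.035),(.035,.068)):
                t=np.linspace(lo,hi,40);T,W=np.meshgrid(t,sg*(.075+w))
                lx,ly=(W,T) if ax==0 else (T,W)
                P=np.stack([p[0]+c*lx-s*ly,p[1]+s*lx+c*ly,np.full(T.shape,.052)],-1)
                q=proj(d,P.reshape(-1,3));v=map_coordinates(g,[q[:,1],q[:,0]],order=1).reshape(T.shape).mean(1)
                i=v[:12].mean();o=np.sort(v[15:])[:8].mean();h=(i+o)/2
                j=np.argmax(v<h);x=w[j-1]+(v[j-1]-h)/(v[j-1]-v[j])*.0004 if j>0 else 0
                res.append((ax,sg,(lo+hi)/2,x))
        dx=[sg*x for ax,sg,m,x in res if ax==0];dy=[sg*x for ax,sg,m,x in res if ax==1]
        da=np.mean([-np.sign(m)*sg*x for ax,sg,m,x in res if ax==0]+[np.sign(m)*sg*x for ax,sg,m,x in res if ax==1])/.0515
        l=np.array([np.mean(dx),np.mean(dy)])
        p+=[c*l[0]-s*l[1],s*l[0]+c*l[1],da]
    if verbose: print(np.round([r[3]*1000 for r in res],2))
    return p
E
python3 - <<'E'
from h import *
d=cam("top")
for p0 in([.5117,.3305,.1],[.5136,.3336,.097]):
    p=edgefit(d,p0,verbose=1);print(p,pockets(p))
s=get_state();P=pockets(p)[3];print(goto([*P,.16],down(np.radians(50.7))))
E
```

```text
[ 0.55 -1.33  0.03 -0.8   0.32 -0.27 -0.21  0.26]
[0.51151211 0.33134266 0.1031723 ] {1: array([0.472 , 0.3634]), 2: array([0.4794, 0.2918]), 3: array([0.5436, 0.3709]), 4: array([0.551 , 0.2992])}
[ 0.55 -1.33  0.03 -0.8   0.32 -0.27 -0.21  0.26]
[0.51151211 0.33134266 0.10317231] {1: array([0.472 , 0.3634]), 2: array([0.4794, 0.2918]), 3: array([0.5436, 0.3709]), 4: array([0.551 , 0.2992])}
(array([25.57, 43.8 , -1.1 ]), array([ 0.005, -0.003,  0.002]))
```

Call:
drive_tool --moves '[[[0,1.9,3.2,-0.3,0,0,0],[0,3.8,6.4,-0.5,0,0,0],[0,5.7,9.6,-0.7,0,0,0],[0,7.6,12.8,-1,0,0,0],[0,9.5,16,-1,0,0,0],[0,11.4,19.2,-1,0,0,0],[0,13.3,22.4,-1,0,0,0],[0,15.2,25.6,-1,0,0,0]]]'

```text
time_s: 20.08
tool_pos: [0.5081, 0.1661, 0.1555]
ee_rot: [-0.002, 0.335, 0.942, 0.002]
ft_force: [1.1, -1.6, -3.9]
opening: 0.0517
finger_force: 40.0
```

Call:
drive_tool --moves '[[[0,1.9,3.2,0,0,0,0],[0,3.8,6.4,0,0,0,0],[0,5.7,9.6,0,0,0,0],[0,7.6,12.8,0,0,0,0],[0,9.5,16,0,0,0,0],[0,10.4,18.2,0,0,0,0],[0,10.4,18.2,0,0,0,0],[0,10.4,18.2,0,0,0,0]]]'

```text
time_s: 20.75
tool_pos: [0.5423, 0.3716, 0.1557]
ee_rot: [-0.002, 0.334, 0.942, 0.001]
ft_force: [-0.4, 0.1, -4.0]
opening: 0.0518
finger_force: 40.0
```

Run:
```python
from h import *
print(goto([.5436,.3709,.085],down(np.radians(50.7))),get_state()["tool_pos"])
```

```text
(array([-0.18,  0.02,  7.06]), array([ 0.   , -0.005,  0.004])) [0.54234822 0.37164622 0.15565529]
```

Call:
drive_tool --moves '[[[0,-0.1,0,2,0,0,0],[0,-0.15,0,4,0,0,0],[0,-0.15,0,6,0,0,0],[0,-0.15,0,6.8,0,0,0],[0,-0.15,0,6.8,0,0,0],[0,-0.15,0,6.8,0,0,0],[0,-0.15,0,6.8,0,0,0]]]'

```text
time_s: 21.33
tool_pos: [0.545, 0.3706, 0.0919]
ee_rot: [-0.001, 0.335, 0.942, 0.003]
ft_force: [0.6, -0.3, -3.6]
opening: 0.0518
finger_force: 40.0
```

Run:
```python
from h import *
print(goto([.5436,.3709,.0637],down(np.radians(50.7))),get_state()["tool_pos"])
```

```text
(array([ 0.12, -0.08,  2.82]), array([ 0.006, -0.003,  0.002])) [0.54500327 0.37061108 0.09190805]
```

Call:
drive_tool --moves '[[[0,0.1,-0.08,0.4,0,0,0],[0,0.1,-0.08,0.8,0,0,0],[0,0.1,-0.08,1.1,0,0,0],[0,0.1,-0.08,1.4,0,0,0],[0,0.1,-0.08,1.7,0,0,0],[0,0.1,-0.08,1.7,0,0,0]]]'

```text
time_s: 21.83
tool_pos: [0.5429, 0.3706, 0.0728]
ee_rot: [-0.001, 0.335, 0.942, 0.002]
ft_force: [-0.6, 0.4, -4.5]
opening: 0.0516
finger_force: 40.0
```

Run:
```python
from h import *
print(goto([.5436,.3709,.0637],down(np.radians(50.7))),get_state()["tool_pos"],get_state()["ft_force"])
```

```text
(array([-0.04,  0.06,  0.91]), array([ 0.003, -0.004,  0.003])) [0.54292528 0.37064337 0.07275019] [-0.6193156   0.35015829 -4.46132923]
```

Call:
drive_tool --moves '[[[0,0,0,0.3,0,0,0],[0,0,0,0.6,0,0,0],[0,0,0,0.8,0,0,0],[0,0,0,0.9,0,0,0],[0,0,0,0.9,0,0,0],[0,0,0,0.9,0,0,0]]]'

```text
time_s: 22.33
tool_pos: [0.5432, 0.3709, 0.0646]
ee_rot: [-0.001, 0.335, 0.942, 0.003]
ft_force: [0.4, 0.6, -4.4]
opening: 0.0514
finger_force: 40.0
```

Call:
drive_tool --moves '[[[7,0,0,0,0,0,0],[7,0,0,0,0,0,0],[7,0,0,0,0,0,0],[7,0,0,0,0,0,0],[7,0,0,0,0,0,0]]]'

```text
time_s: 22.75
tool_pos: [0.5433, 0.3709, 0.0649]
ee_rot: [-0.001, 0.335, 0.942, 0.003]
ft_force: [-0.9, -0.3, -0.1]
opening: 0.0697
finger_force: 0.0
```

Call:
drive_tool --moves '[[[7,0,0,-1,0,0,0],[7,0,0,-4,0,0,0],[8,0,0,-8,0,0,0],[9,0,0,-11,0,0,0],[9.2,-2,-3,-12,0,0,0],[9.2,-4,-6,-12,0,0,0],[9.2,-6,-9,-12,0,0,0],[9.2,-8,-12,-12,0,0,0]]]'

```text
time_s: 23.42
tool_pos: [0.529, 0.2252, 0.1849]
ee_rot: [-0.001, 0.335, 0.942, 0.003]
ft_force: [0.2, 0.1, 0.7]
opening: 0.0918
finger_force: 0.0
```

Run:
```python
from h import *
s=get_state();print(s["tool_pos"])
print(goto([.4303,.1352,.12],down(np.radians(-39.3))), goto([.4432,.0381,.12],down(np.radians(-39.3))))
t=cam("top");h=cv2.cvtColor(t["color"],cv2.COLOR_RGB2HSV)
```

```text
[0.52904356 0.22520094 0.18487087]
(array([  1.96, -13.25,   6.42]), array([ 0.002, -0.007,  1.574])) (array([ -5.17, -19.97,   6.36]), array([ 0.002, -0.007,  1.574]))
```

```bash
cat >> h.py <<'E'
def rims(d):
    h=cv2.cvtColor(d["color"],cv2.COLOR_RGB2HSV);m=cv2.inRange(h,(19,110,90),(32,255,255));m[:110]=0;m[260:]=0;m[:,:165]=0;m[:,395:]=0
    m=cv2.morphologyEx(m,cv2.MORPH_CLOSE,np.ones((3,3)))
    out=[]
    for c in cv2.findContours(m,cv2.RETR_EXTERNAL,cv2.CHAIN_APPROX_NONE)[0]:
        if cv2.contourArea(c)>60:
            (x,y),r=cv2.minEnclosingCircle(c);out.append((round(x,1),round(y,1),round(r,1),*toworld(d,[(x,y)],.052)[0,:2].round(4)))
    return out
E
python3 - <<'E'
from h import *
print(rims(cam("top")),goto([.4303,.1352,.12],down(np.radians(50.7))))
E
```

```text
[(261.4, 224.7, 8.7, np.float64(0.43), np.float64(0.1381)), (294.5, 220.7, 8.7, np.float64(0.4437), np.float64(0.0392)), (373.8, 179.7, 5.8, np.float64(0.5723), np.float64(-0.1988))] (array([  2.09, -13.1 ,   6.45]), array([ 0.005, -0.003, -0.001]))
```

Both remaining bushings are unmoved. Next is bush1.

Call:
drive_tool --moves '[[[9.4,0.6,-3.3,1,0,0,0],[9.4,1.2,-6.6,2,0,0,0],[9.4,1.8,-9.9,3.5,0,0,0],[9.4,2.1,-13.1,5,0,0,0],[9.4,2.1,-13.1,6.5,0,0,0],[9.4,2.1,-13.1,6.5,0,0,0],[9.4,2.1,-13.1,6.5,0,0,0]]]' --force 15

```text
time_s: 24.1
tool_pos: [0.431, 0.1392, 0.1191]
ee_rot: [-0.001, 0.335, 0.942, 0.003]
ft_force: [0.5, 0.1, 0.5]
opening: 0.094
finger_force: 0.0
```

Run:
```python
from h import *
print(goto([.4303,.1357,.0257],down(np.radians(50.7))),get_state()["tool_pos"])
```

```text
(array([-0.2 , -0.36,  9.33]), array([ 0.005, -0.004,  0.003])) [0.4309957  0.13917208 0.11906447]
```

Call:
drive_tool --moves '[[[9.4,-0.2,-0.36,3,0,0,0],[9.4,-0.2,-0.36,6,0,0,0],[9.4,-0.2,-0.36,9.3,0,0,0],[9.4,-0.2,-0.36,9.3,0,0,0],[0,-0.2,-0.36,9.3,0,0,0],[0,-0.2,-0.36,9.3,0,0,0],[0,-0.2,-0.36,9.3,0,0,0],[0,-0.2,-0.36,9.3,0,0,0]]]'

```text
time_s: 24.77
tool_pos: [0.4308, 0.1355, 0.027]
ee_rot: [0.0, 0.335, 0.942, 0.003]
ft_force: [0.5, 0.3, -0.1]
opening: 0.0709
finger_force: 0.0
```

Call:
drive_tool --moves '[[[0,0,0,0,0,0,0],[0,0,0,0,0,0,0],[0,0,0,0,0,0,0],[0,0,0,0,0,0,0],[0,0,0,0,0,0,0]]]'

```text
time_s: 25.18
tool_pos: [0.4306, 0.1355, 0.0261]
ee_rot: [-0.0, 0.335, 0.942, 0.003]
ft_force: [0.9, 2.6, 7.2]
opening: 0.0513
finger_force: 15.0
```

Call:
drive_tool --moves '[[[9,0,0,0,0,0,0],[9,0,0,0,0,0,0],[9,0,0,0,0,0,0],[9,0,0,0,0,0,0],[9,0,0,0,0,0,0]]]'

```text
time_s: 25.6
tool_pos: [0.4296, 0.1351, 0.0251]
ee_rot: [-0.001, 0.335, 0.942, 0.003]
ft_force: [-0.1, 0.8, -0.7]
opening: 0.081
finger_force: 0.0
```

Call:
drive_tool --moves '[[[8.4,0,0,0,0,0,0.12],[8.4,0,0,0,0,0,0.24],[8.4,0,0,0,0,0,0.36],[8.4,0,0,0,0,0,0.48],[8.4,0,0,0,0,0,0.6],[8.4,0,0,0,0,0,0.72],[8.4,0,0,0,0,0,0.84],[8.4,0,0,0,0,0,0.96]]]' --force 40

```text
time_s: 26.27
tool_pos: [0.4296, 0.1351, 0.0251]
ee_rot: [-0.002, 0.734, 0.679, 0.002]
ft_force: [0.4, -0.8, -0.9]
opening: 0.0838
finger_force: 0.0
```

Call:
drive_tool --moves '[[[8.4,0,0,0,0,0,0.12],[8.4,0,0,0,0,0,0.24],[8.4,0,0,0,0,0,0.36],[8.4,0,0,0,0,0,0.48],[8.4,0,0,0,0,0,0.6],[8.4,0,0,0,0,0,0.61],[0,0,0,0,0,0,0.61],[0,0,0,0,0,0,0.61]]]'

```text
time_s: 26.93
tool_pos: [0.4296, 0.1351, 0.0252]
ee_rot: [-0.003, 0.902, 0.431, 0.001]
ft_force: [-0.3, 0.7, -0.0]
opening: 0.0739
finger_force: 0.0
```

Call:
drive_tool --moves '[[[0,0,0,0,0,0,0],[0,0,0,0,0,0,0],[0,0,0,0,0,0,0],[0,0,0,0,0,0,0],[0,0,0,0,0,0,0]]]'

```text
time_s: 27.35
tool_pos: [0.4296, 0.1352, 0.0252]
ee_rot: [-0.003, 0.903, 0.43, 0.001]
ft_force: [-1.7, 1.0, 1.6]
opening: 0.0518
finger_force: 40.0
```

Call:
drive_tool --moves '[[[0,0,0,-1,0,0,0],[0,0,0,-3,0,0,0],[0,0,0,-6,0,0,0],[0,0,0,-9,0,0,0],[0,0,0,-12,0,0,0],[0,0,0,-12,0,0,0]]]'

```text
time_s: 27.85
tool_pos: [0.4317, 0.1348, 0.1509]
ee_rot: [-0.002, 0.903, 0.43, 0.005]
ft_force: [-0.2, 0.2, -2.7]
opening: 0.052
finger_force: 40.0
```

Run:
```python
from h import *
s=get_state();print(s["tool_pos"],s["joint_pos"].round(2))
t=cam("top");print(rims(t));p=edgefit(t,[.5115,.3313,.103],verbose=1);print(p,pockets(p))
print(goto([.551,.2992,.15],down(np.radians(-39.3))))
```

```text
[0.43174712 0.13483622 0.15087112] [0.22 0.13 1.86 0.01 1.14 0.9 ]
[(294.7, 220.7, 8.5, np.float64(0.4437), np.float64(0.0387)), (183.8, 184.4, 8.2, np.float64(0.5484), np.float64(0.3804)), (373.8, 179.7, 5.8, np.float64(0.5723), np.float64(-0.1988))]
[ 0.21  0.    0.15  0.09 -0.06  0.    0.    0.11]
[0.51211005 0.33149746 0.09801578] {1: array([0.4728, 0.3638]), 2: array([0.4798, 0.2921]), 3: array([0.5444, 0.3708]), 4: array([0.5515, 0.2992])}
(array([20.35, -1.05, -0.03]), array([-0.001, -0.008,  0.003]))
```

Call:
drive_tool --moves '[[[0,3.4,-0.2,0,0,0,0],[0,6.8,-0.4,0,0,0,0],[0,10.2,-0.6,0,0,0,0],[0,13.6,-0.8,0,0,0,0],[0,17,-1,0,0,0,0],[0,20.3,-1,0,0,0,0],[0,20.3,-1,0,0,0,0],[0,20.3,-1,0,0,0,0]]]'

```text
time_s: 28.57
tool_pos: [0.5495, 0.2987, 0.1434]
ee_rot: [-0.003, 0.903, 0.43, -0.001]
ft_force: [-0.4, -0.1, -4.6]
opening: 0.0516
finger_force: 40.0
```

Run:
```python
from h import *
print(goto([.5512,.2992,.09],down(np.radians(-39.3))),get_state()["tool_pos"])
```

```text
(array([0.14, 0.13, 5.34]), array([-0.005, -0.001,  0.004])) [0.54949723 0.29872304 0.14343987]
```

Call:
drive_tool --moves '[[[0,0.14,0.13,1.5,0,0,0],[0,0.14,0.13,3,0,0,0],[0,0.14,0.13,4.5,0,0,0],[0,0.14,0.13,5.2,0,0,0],[0,0.14,0.13,5.2,0,0,0],[0,0.14,0.13,5.2,0,0,0],[0,0.14,0.13,5.2,0,0,0],[0,0.14,0.13,5.2,0,0,0]]]'

```text
time_s: 29.23
tool_pos: [0.5523, 0.2988, 0.0952]
ee_rot: [-0.003, 0.903, 0.43, 0.002]
ft_force: [-0.3, -0.3, -3.7]
opening: 0.0519
finger_force: 40.0
```

Run:
```python
from h import *
print(goto([.5512,.2992,.0635],down(np.radians(-39.3))),get_state()["tool_pos"])
```

```text
(array([-0.06, -0.1 ,  3.17]), array([-0.003, -0.006,  0.003])) [0.55226024 0.29882052 0.09522289]
```

Call:
drive_tool --moves '[[[0,-0.05,-0.1,0.6,0,0,0],[0,-0.05,-0.1,1.2,0,0,0],[0,-0.05,-0.1,1.6,0,0,0],[0,-0.05,-0.1,1.9,0,0,0],[0,-0.05,-0.1,2.1,0,0,0],[0,-0.05,-0.1,2.1,0,0,0],[0,-0.05,-0.1,2.1,0,0,0]]]'

```text
time_s: 29.82
tool_pos: [0.5509, 0.2992, 0.0731]
ee_rot: [-0.003, 0.903, 0.43, 0.001]
ft_force: [0.1, -0.4, -4.3]
opening: 0.0519
finger_force: 40.0
```

Run:
```python
from h import *
print(goto([.5512,.2992,.0635],down(np.radians(-39.3))),get_state()["tool_pos"])
```

```text
(array([0.02, 0.03, 0.96]), array([-0.004, -0.004,  0.003])) [0.55085881 0.29919871 0.07313413]
```

Call:
drive_tool --moves '[[[0,0,0,0.3,0,0,0],[0,0,0,0.6,0,0,0],[0,0,0,0.85,0,0,0],[0,0,0,0.95,0,0,0],[0,0,0,0.95,0,0,0],[0,0,0,0.95,0,0,0]]]'

```text
time_s: 30.32
tool_pos: [0.5508, 0.2992, 0.0636]
ee_rot: [-0.003, 0.903, 0.43, 0.001]
ft_force: [0.1, -0.3, -3.6]
opening: 0.0516
finger_force: 40.0
```

Call:
drive_tool --moves '[[[7,0,0,0,0,0,0],[7,0,0,0,0,0,0],[7,0,0,0,0,0,0],[7,0,0,0,0,0,0],[7,0,0,0,0,0,0]]]' --force 15

```text
time_s: 30.73
tool_pos: [0.551, 0.2993, 0.0639]
ee_rot: [-0.003, 0.903, 0.43, 0.001]
ft_force: [-0.2, -0.4, 0.4]
opening: 0.0699
finger_force: 0.0
```

Call:
drive_tool --moves '[[[7,0,0,-1,0,0,0],[7,0,0,-4,0,0,0],[8,0,0,-8,0,0,0],[9,0,0,-10,0,0,0],[9.2,-3.2,1,-10,0,0,0],[9.2,-6.4,2,-10,0,0,0],[9.2,-9.6,3,-10,0,0,0],[9.2,-12.8,4,-10,0,0,0]]]'

```text
time_s: 31.4
tool_pos: [0.5004, 0.1729, 0.1638]
ee_rot: [-0.003, 0.903, 0.43, 0.002]
ft_force: [1.6, 0.0, 0.9]
opening: 0.0919
finger_force: 0.0
```

Run:
```python
from h import *
print(rims(cam("top")),goto([.4434,.0385,.12],down(np.radians(-39.3))),get_state()["tool_pos"])
```

```text
[(294.5, 220.6, 8.6, np.float64(0.4438), np.float64(0.0391)), (183.9, 184.6, 8.4, np.float64(0.5477), np.float64(0.3799)), (373.8, 179.7, 5.8, np.float64(0.5723), np.float64(-0.1988))] (array([-13.64,   3.96,   4.31]), array([-0.003, -0.003,  0.002])) [0.49889999 0.16898094 0.16372163]
```

Call:
drive_tool --moves '[[[9.4,-3.4,1,1,0,0,0],[9.4,-6.8,2,2,0,0,0],[9.4,-10.2,3,3,0,0,0],[9.4,-13.6,4,4,0,0,0],[9.4,-13.6,4,4,0,0,0],[9.4,-13.6,4,4,0,0,0],[9.4,-13.6,4,4,0,0,0]]]'

```text
time_s: 32.03
tool_pos: [0.4471, 0.0439, 0.1231]
ee_rot: [-0.002, 0.903, 0.429, 0.002]
ft_force: [0.3, 1.3, 0.3]
opening: 0.0937
finger_force: 0.0
```

Run:
```python
from h import *
print(goto([.4434,.0385,.0255],down(np.radians(-39.3))),get_state()["tool_pos"])
```

```text
(array([-0.7 ,  0.08,  9.76]), array([-0.003, -0.006,  0.003])) [0.4470639  0.04387364 0.1231495 ]
```

Call:
drive_tool --moves '[[[9.4,-0.65,0.08,3,0,0,0],[9.4,-0.65,0.08,6,0,0,0],[9.4,-0.65,0.08,9.7,0,0,0],[9.4,-0.65,0.08,9.7,0,0,0],[0,-0.65,0.08,9.7,0,0,0],[0,-0.65,0.08,9.7,0,0,0],[0,-0.65,0.08,9.7,0,0,0],[0,-0.65,0.08,9.7,0,0,0]]]'

```text
time_s: 32.7
tool_pos: [0.444, 0.0388, 0.027]
ee_rot: [-0.002, 0.903, 0.43, 0.003]
ft_force: [0.4, -0.3, 1.0]
opening: 0.0709
finger_force: 0.0
```

Call:
drive_tool --moves '[[[0,0,0,0,0,0,0],[0,0,0,0,0,0,0],[0,0,0,0,0,0,0],[0,0,0,0,0,0,0],[0,0,0,0,0,0,0]]]'

```text
time_s: 33.12
tool_pos: [0.4432, 0.0386, 0.0257]
ee_rot: [-0.002, 0.903, 0.43, 0.002]
ft_force: [-1.5, -0.3, 7.2]
opening: 0.0513
finger_force: 15.0
```

Call:
drive_tool --moves '[[[9,0,0,0,0,0,0],[9,0,0,0,0,0,0],[9,0,0,0,0,0,0],[9,0,0,0,0,0,0],[9,0,0,0,0,0,0]]]'

```text
time_s: 33.53
tool_pos: [0.4428, 0.0386, 0.0251]
ee_rot: [-0.003, 0.903, 0.43, 0.001]
ft_force: [-0.6, 0.1, 0.7]
opening: 0.0814
finger_force: 0.0
```

Call:
drive_tool --moves '[[[8.4,0,0,0,0,0,-0.12],[8.4,0,0,0,0,0,-0.24],[8.4,0,0,0,0,0,-0.36],[8.4,0,0,0,0,0,-0.48],[8.4,0,0,0,0,0,-0.6],[8.4,0,0,0,0,0,-0.72],[8.4,0,0,0,0,0,-0.84],[8.4,0,0,0,0,0,-0.96]]]' --force 40

```text
time_s: 34.2
tool_pos: [0.4428, 0.0386, 0.0251]
ee_rot: [-0.002, 0.6, 0.8, 0.002]
ft_force: [-0.1, 0.1, -0.8]
opening: 0.0839
finger_force: 0.0
```

Call:
drive_tool --moves '[[[8.4,0,0,0,0,0,-0.12],[8.4,0,0,0,0,0,-0.24],[8.4,0,0,0,0,0,-0.36],[8.4,0,0,0,0,0,-0.48],[8.4,0,0,0,0,0,-0.6],[8.4,0,0,0,0,0,-0.61],[0,0,0,0,0,0,-0.61],[0,0,0,0,0,0,-0.61]]]'

```text
time_s: 34.87
tool_pos: [0.4428, 0.0386, 0.0252]
ee_rot: [-0.001, 0.337, 0.942, 0.003]
ft_force: [-0.6, -0.4, 0.2]
opening: 0.0739
finger_force: 0.0
```

Call:
drive_tool --moves '[[[0,0,0,0,0,0,0],[0,0,0,0,0,0,0],[0,0,0,0,0,0,0],[0,0,0,0,0,0,0],[0,0,0,0,0,0,0]]]'

```text
time_s: 35.28
tool_pos: [0.4431, 0.0387, 0.0253]
ee_rot: [-0.001, 0.335, 0.942, 0.003]
ft_force: [2.4, 1.5, 0.4]
opening: 0.0518
finger_force: 40.0
```

Call:
drive_tool --moves '[[[0,0,0,-1,0,0,0],[0,0,0,-3,0,0,0],[0,0,0,-6,0,0,0],[0,0,0,-9,0,0,0],[0,0,0,-12,0,0,0],[0,0,0,-12,0,0,0]]]'

```text
time_s: 35.78
tool_pos: [0.4446, 0.0378, 0.1506]
ee_rot: [0.002, 0.335, 0.942, 0.004]
ft_force: [0.6, 0.0, -3.1]
opening: 0.0521
finger_force: 40.0
```

Run:
```python
from h import *
s=get_state();print(s["tool_pos"],s["joint_pos"].round(2))
t=cam("top");print(rims(t));p=edgefit(t,[.5115,.3313,.1],verbose=1);print(p,pockets(p))
print(goto([.4796,.292,.15],down(np.radians(50.7))))
```

```text
[0.44464875 0.03782309 0.15064611] [-0.    0.12  1.87  0.01  1.14 -0.89]
[(183.8, 184.4, 8.2, np.float64(0.5484), np.float64(0.3804)), (207.4, 182.3, 8.4, np.float64(0.556), np.float64(0.3074)), (373.6, 179.4, 5.9, np.float64(0.5734), np.float64(-0.1982))]
[0.33 0.   0.29 0.03 0.18 0.   0.14 0.05]
[0.5120565  0.33146329 0.09801588] {1: array([0.4727, 0.3638]), 2: array([0.4798, 0.2921]), 3: array([0.5444, 0.3708]), 4: array([0.5514, 0.2992])}
(array([13.27, 21.97, -0.07]), array([ 0.007, -0.   ,  0.002]))
```

Call:
drive_tool --moves '[[[0,1.9,3.2,0,0,0,0],[0,3.8,6.4,0,0,0,0],[0,5.7,9.6,0,0,0,0],[0,7.6,12.8,0,0,0,0],[0,9.5,16,0,0,0,0],[0,11.4,19.2,0,0,0,0],[0,13.2,22,0,0,0,0],[0,13.2,22,0,0,0,0]]]'

```text
time_s: 36.5
tool_pos: [0.4785, 0.2961, 0.1447]
ee_rot: [-0.002, 0.334, 0.943, 0.002]
ft_force: [0.2, -0.6, -3.6]
opening: 0.052
finger_force: 40.0
```

Call:
drive_tool --moves '[[[0,0,0,0,0,0,0],[0,0,0,0,0,0,0],[0,0,0,0,0,0,0]]]'

```text
time_s: 36.75
tool_pos: [0.4792, 0.2907, 0.1459]
ee_rot: [-0.002, 0.336, 0.942, 0.002]
ft_force: [0.3, 0.7, -4.1]
opening: 0.0513
finger_force: 40.0
```

Run:
```python
from h import *
print(goto([.4797,.292,.09],down(np.radians(50.7))),get_state()["tool_pos"])
```

```text
(array([0.02, 0.12, 5.6 ]), array([ 0.003, -0.004,  0.001])) [0.47916581 0.29070907 0.14594607]
```

Call:
drive_tool --moves '[[[0,0,0.12,1.5,0,0,0],[0,0,0.12,3,0,0,0],[0,0,0.12,4.5,0,0,0],[0,0,0.12,5.4,0,0,0],[0,0,0.12,5.4,0,0,0],[0,0,0.12,5.4,0,0,0],[0,0,0.12,5.4,0,0,0],[0,0,0.12,5.4,0,0,0]]]'

```text
time_s: 37.42
tool_pos: [0.4807, 0.2931, 0.0937]
ee_rot: [-0.001, 0.335, 0.942, 0.003]
ft_force: [0.4, -0.2, -3.3]
opening: 0.0516
finger_force: 40.0
```

Run:
```python
from h import *
print(goto([.4797,.292,.0635],down(np.radians(50.7))),get_state()["tool_pos"])
```

```text
(array([-0.01, -0.17,  3.02]), array([ 0.006, -0.003,  0.002])) [0.48065061 0.29313211 0.0936628 ]
```

Call:
drive_tool --moves '[[[0,0,-0.14,0.6,0,0,0],[0,0,-0.14,1.2,0,0,0],[0,0,-0.14,1.6,0,0,0],[0,0,-0.14,1.9,0,0,0],[0,0,-0.14,2,0,0,0],[0,0,-0.14,2,0,0,0],[0,0,-0.14,2,0,0,0]]]'

```text
time_s: 38.0
tool_pos: [0.4794, 0.2922, 0.0727]
ee_rot: [-0.001, 0.335, 0.942, 0.003]
ft_force: [-0.3, 0.9, -4.2]
opening: 0.0519
finger_force: 40.0
```

Run:
```python
from h import *
print(goto([.4797,.292,.0635],down(np.radians(50.7))),get_state()["tool_pos"])
```

```text
(array([-0.04,  0.  ,  0.92]), array([ 0.004, -0.004,  0.002])) [0.47938003 0.29215569 0.07269259]
```

Call:
drive_tool --moves '[[[0,0,0,0.3,0,0,0],[0,0,0,0.6,0,0,0],[0,0,0,0.82,0,0,0],[0,0,0,0.92,0,0,0],[0,0,0,0.92,0,0,0],[0,0,0,0.92,0,0,0]]]'

```text
time_s: 38.5
tool_pos: [0.4793, 0.2922, 0.0634]
ee_rot: [-0.001, 0.335, 0.942, 0.003]
ft_force: [0.4, 0.3, -4.4]
opening: 0.0516
finger_force: 40.0
```

Call:
drive_tool --moves '[[[6.8,0,0,0,0,0,0],[6.8,0,0,0,0,0,0],[6.8,0,0,0,0,0,0],[6.8,0,0,0,0,0,0],[6.8,0,0,0,0,0,0]]]'

```text
time_s: 38.92
tool_pos: [0.4794, 0.2922, 0.0636]
ee_rot: [-0.001, 0.335, 0.942, 0.003]
ft_force: [0.3, 0.2, 0.2]
opening: 0.0676
finger_force: 0.0
```

Call:
drive_tool --moves '[[[6.8,0,0,-1,0,0,0],[6.8,0,0,-4,0,0,0],[6,0,0,-8,0,0,0],[4,0,0,-10,0,0,0],[2,0,0,-10,0,0,0],[0,0,0,-10,0,0,0],[0,0,0,-10,0,0,0]]]'

```text
time_s: 39.5
tool_pos: [0.479, 0.2914, 0.1628]
ee_rot: [-0.001, 0.335, 0.942, 0.002]
ft_force: [0.1, 0.3, 0.5]
opening: 0.0381
finger_force: 0.0
```

Run:
```python
from h import *
a=.099;c=np.array([.512,.3314]);u=np.array([np.cos(a),np.sin(a)])
s=get_state();print(s["tool_pos"],s["joint_pos"].round(2))
P=c-.145*u;print(P,goto([*P,.16],down(a+np.pi/2)))
```

```text
[0.47896493 0.2913798  0.16284793] [ 0.48  0.36  1.54  0.01  1.24 -0.41]
[0.36770999 0.31706844] (array([10.25, -5.04,  0.31]), array([ 0.005, -0.003, -0.783]))
```

Call:
drive_tool --moves '[[[0,1.7,-0.8,0,0,0,-0.12],[0,3.4,-1.6,0,0,0,-0.24],[0,5.1,-2.4,0,0,0,-0.36],[0,6.8,-3.2,0,0,0,-0.48],[0,8.5,-4,0,0,0,-0.6],[0,10.2,-5,0,0,0,-0.72],[0,10.2,-5,0,0,0,-0.78],[0,10.2,-5,0,0,0,-0.78]]]'

```text
time_s: 40.17
tool_pos: [0.3676, 0.3171, 0.1627]
ee_rot: [-0.001, -0.05, 0.999, 0.002]
ft_force: [0.4, -0.3, 0.2]
opening: 0.0003
finger_force: 0.0
```

Call:
drive_tool --moves '[[[0,0,0,3,0,0,0],[0,0,0,6,0,0,0],[0,0,0,9.2,0,0,0],[0,0,0,9.2,0,0,0],[0,0,0,9.2,0,0,0]]]'

```text
time_s: 40.58
tool_pos: [0.3683, 0.3171, 0.0707]
ee_rot: [-0.001, -0.047, 0.999, 0.002]
ft_force: [-0.0, -0.6, 0.2]
opening: 0.0005
finger_force: 0.0
```

Run:
```python
from h import *
a=.099;c=np.array([.512,.3314]);u=np.array([np.cos(a),np.sin(a)])
s=get_state();print(s["tool_pos"],s["opening"])
for k in(.1,.0):
  P=c-k*u;print(P,goto([*P,.066],down(a+np.pi/2)))
t=cam("top");print(rims(t));p=edgefit(t,[.5115,.3313,.1],verbose=1);print(p)
im=np.hstack([cv2.resize(t["color"][110:250,160:260],(400,560),interpolation=cv2.INTER_CUBIC),cv2.resize(cam("side")["color"][100:200,225:325],(400,560),interpolation=cv2.INTER_CUBIC)])
cv2.imwrite("pics/c8.png",im[:,:,::-1])
```

```text
[0.36826984 0.31713312 0.07072521] 0.00045295987168702655
[0.41248965 0.32151616] (array([-4.44,  0.02,  0.46]), array([ 0.004, -0.003, -0.005]))
[0.512  0.3314] (array([-14.44,   0.06,   0.43]), array([ 0.004, -0.003, -0.005]))
[(208.4, 206.3, 8.6, np.float64(0.4826), np.float64(0.3008)), (183.9, 184.7, 8.4, np.float64(0.5476), np.float64(0.3799)), (207.4, 182.3, 8.4, np.float64(0.556), np.float64(0.3074)), (373.6, 179.4, 5.9, np.float64(0.5734), np.float64(-0.1982))]
[-0.2  -3.01  0.91 -2.04  0.    0.    0.88 -0.86]
[0.5129628  0.3314434  0.08641809]
```

View pics/c8.png

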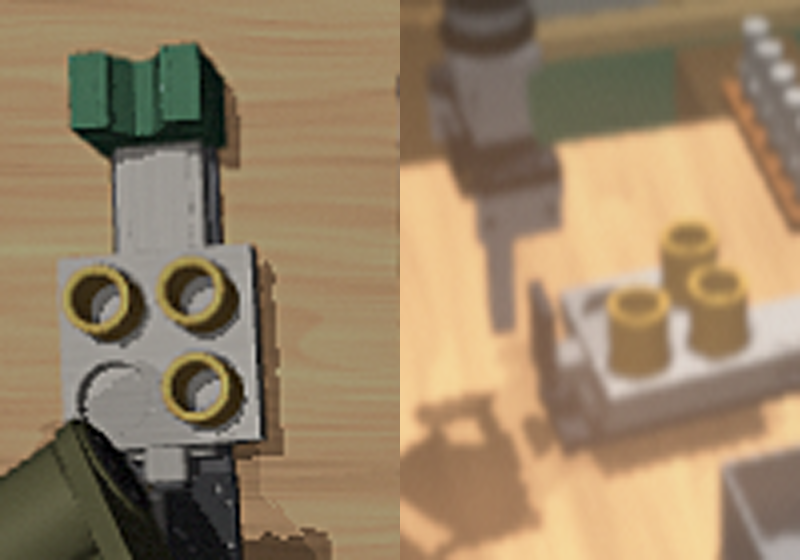

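All three bushings are seated upright at crop (98,300), (192,290) and (202,388), and the closed fingers are in front of the push plate. Now I push.

Call:
drive_tool --moves '[[[0,-0.7,0,0.2,0,0,0],[0,-1.4,0,0.4,0,0,0],[0,-2.1,0,0.4,0,0,0],[0,-2.8,0,0.4,0,0,0],[0,-3.5,0,0.4,0,0,0],[0,-4.2,0,0.4,0,0,0],[0,-4.9,0,0.4,0,0,0],[0,-5.6,0,0.4,0,0,0]]]'

```text
time_s: 41.35
tool_pos: [0.4251, 0.3232, 0.0677]
ee_rot: [0.0, -0.048, 0.999, 0.003]
ft_force: [-3.5, -0.1, 3.3]
opening: 0.0004
finger_force: 1.8
```

Call:
drive_tool --moves '[[[0,-0.5,0,0,0,0,0],[0,-1,0,0,0,0,0],[0,-1.5,0,0,0,0,0],[0,-2,0,0,0,0,0],[0,-2.5,0,0,0,0,0],[0,-3,0,0,0,0,0]]]'

```text
time_s: 41.85
tool_pos: [0.4547, 0.3261, 0.0676]
ee_rot: [-0.0, -0.048, 0.999, 0.003]
ft_force: [-4.0, -0.3, 2.0]
opening: 0.0003
finger_force: 1.7
```

Run:
```python
from h import *
a=.099;c=np.array([.512,.3314]);u=np.array([np.cos(a),np.sin(a)]);n=np.array([-u[1],u[0]])
s=get_state();v=s["tool_pos"][:2]-c;print(v@u,v@n,s["tool_pos"][2],s["ft_force"])
t=cam("top");print(rims(t))
for x in rims(t)[:3]: print(toworld(t,[x[:2]],.09))
# V-block near face, top edge z .092: green lower boundary
```

```text
-0.057572400934170986 0.00037044944205740643 0.06759143190807891 [-3.98760812 -0.28274029  2.01961805]
[(207.7, 184.1, 8.3, np.float64(0.5503), np.float64(0.3062)), (373.8, 179.7, 5.8, np.float64(0.5723), np.float64(-0.1988)), (183.1, 162.6, 8.4, np.float64(0.6162), np.float64(0.3868)), (206.4, 160.3, 8.4, np.float64(0.6244), np.float64(0.3141))]
[[0.54430501 0.29630993 0.09      ]]
[[ 0.56556814 -0.19332522  0.09      ]]
[[0.60819679 0.3742623  0.09      ]]
```

Call:
drive_tool --moves '[[[0,-0.3,0,0,0,0,0],[0,-0.6,0,0,0,0,0],[0,-0.9,0,0,0,0,0]]]'

```text
time_s: 42.15
tool_pos: [0.4633, 0.3269, 0.0676]
ee_rot: [-0.0, -0.048, 0.999, 0.003]
ft_force: [-3.2, -0.5, 0.6]
opening: 0.0004
finger_force: 1.6
```

Call:
drive_tool --moves '[[[0,-0.2,0,0,0,0,0],[0,-0.4,0,0,0,0,0],[0,-0.6,0,0,0,0,0]]]'

```text
time_s: 42.4
tool_pos: [0.4693, 0.3275, 0.0676]
ee_rot: [-0.0, -0.048, 0.999, 0.003]
ft_force: [-2.7, -0.5, 0.9]
opening: 0.0002
finger_force: 1.6
```

Call:
drive_tool --moves '[[[0,-0.2,0,0,0,0,0],[0,-0.4,0,0,0,0,0]]]'

```text
time_s: 42.57
tool_pos: [0.4732, 0.3279, 0.0675]
ee_rot: [-0.0, -0.048, 0.999, 0.003]
ft_force: [-3.4, 0.2, -0.1]
opening: 0.0003
finger_force: 1.6
```

Call:
drive_tool --moves '[[[0,-0.15,0,0,0,0,0],[0,-0.3,0,0,0,0,0]]]'

```text
time_s: 42.73
tool_pos: [0.4759, 0.3281, 0.0675]
ee_rot: [-0.0, -0.048, 0.999, 0.003]
ft_force: [-19.2, -3.2, 10.0]
opening: 0.0003
finger_force: 10.0
```

Call:
drive_tool --moves '[[[0,-0.15,0,0,0,0,0],[0,-0.3,0,0,0,0,0]]]'

```text
time_s: 42.9
tool_pos: [0.4759, 0.3281, 0.0675]
ee_rot: [-0.004, -0.048, 0.999, 0.002]
ft_force: [-40.0, -8.0, 23.5]
opening: 0.0005
finger_force: 20.1
```

The hard stop is reached, with force rising and no further travel. I back off, go up and look.

Call:
drive_tool --moves '[[[0,0.5,0,0,0,0,0],[0,2,0,0,0,0,0],[0,4,0,0,0,0,0],[0,4,0,-3,0,0,0],[0,4,0,-7,0,0,0],[0,4,0,-11,0,0,0],[0,7,2,-13,0,0,0],[0,10,5,-13,0,0,0]]]'

```text
time_s: 43.57
tool_pos: [0.3772, 0.3678, 0.2032]
ee_rot: [0.004, -0.046, 0.999, 0.006]
ft_force: [0.1, 1.5, -0.0]
opening: 0.0006
finger_force: 0.0
```

Call:
drive_tool --moves '[[[0,0,0,0,0,0,0],[0,0,0,0,0,0,0],[0,0,0,0,0,0,0],[0,0,0,0,0,0,0]]]'

```text
time_s: 43.9
tool_pos: [0.3762, 0.3669, 0.1976]
ee_rot: [0.0, -0.048, 0.999, 0.003]
ft_force: [-0.5, -0.4, -0.2]
opening: 0.0004
finger_force: 0.0
```

Run:
```python
from h import *
print(get_state()["tool_pos"],get_state()["qd"].round(3))
t=cam("top");d=cam("side");print([x[:5] for x in rims(t)])
im=np.hstack([cv2.resize(t["color"][100:260,160:490],(800-2,387)),]);im2=np.hstack([cv2.resize(d["color"][90:190,230:400],(340,200)),cv2.resize(d["color"][170:360,250:480],(242,200)),cv2.resize(t["color"][110:230,165:240],(216,200))])
cv2.imwrite("pics/f.png",np.vstack([im,im2])[:,:,::-1])
```

```text
[0.37619995 0.36686691 0.19762965] [-0.007  0.001 -0.     0.     0.004  0.003]
[(373.6, 179.4, 5.9, np.float64(0.5734), np.float64(-0.1982)), (207.3, 177.0, 8.3, np.float64(0.5724), np.float64(0.3086)), (182.7, 155.3, 8.2, np.float64(0.6394), np.float64(0.3893)), (206.0, 153.0, 8.5, np.float64(0.6473), np.float64(0.3167))]
```

View pics/f.png

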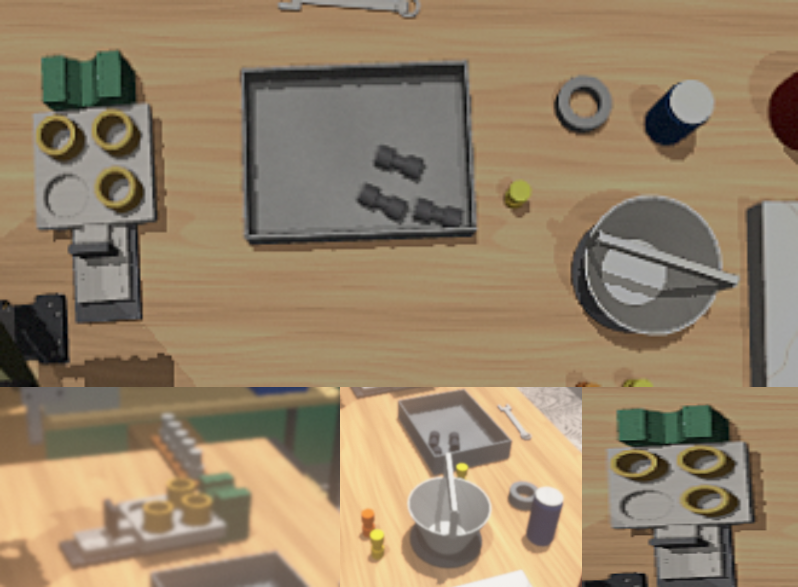

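The final picture shows:
- **Plugs:** three in the tray, at (400,162), (383,203) and (438,213).
- **Pot:** upright and empty in its stand at (650,265).
- **Bushings:** three seated in the carriage.
- **Carriage:** up against the V-block.
- **Collar and can:** untouched.

I hand the job in.

```bash
python3 -c "
from plant import *
print(job_done())"
```

```text
the job is handed in; nothing more can be done
None
```

The job is done and handed in at about 44 s: three plugs tipped into the tray, the empty pot upright in its ring stand, three bushings seated in pockets 2, 3 and 4, the carriage pushed to its hard stop at the V-block, and the collar and can untouched.

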